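# Load the wire-reel stand and lock every reel with an R-clip

## Task

Get the wreath makers' wire ready: press the dispenser's spring ejector slide fully in to push the reels out one at a time until it is empty, put each of them, and the loose reel if one lies on the table, flat down on a spindle of its own on the stand, and lock each one by pushing an R-clip's straight leg through the spindle's cross-hole above it until the bent leg has ridden over the spindle and snapped home behind it. Leave the candles, secateurs, mug and cone where they are.

Things in the scene. Friction and masses are not known exactly. Their poses are not given: they have to be found in the camera images.
- dispenser: Fixed reel dispenser; origin on the table under its tower's centre; ejects along own -y. Base 10 mm thick; roofed tower 70 x 70 mm, top 66 mm up, clear sides, front open at the bottom and middle; holds up to 2 reels flat in one stack. Apron in front, 46 mm wide (x), 10 mm high, to y = -130 mm: the reel overhangs it on both sides, so fingers can pass down beside it
- ejector (a joint): Ejector slide, m: 0 at rest, 0.085 fully pressed in (towards the dispenser's -y). Spring 3.6 to 7 N plus drag; springs back by itself when let go. Fully in, it has pushed the lowest reel out to about 80 mm in front (-y) of the dispenser's origin; once it is back, the next reel drops down to the base
- ejector_push (a point): Centre of the outer (+y) face of the slide's upright black push plate, 46 mm above the table; plate 44 mm wide (x), from 11 to 61 mm above the table, 8 mm thick; the face is 129.5 mm from the dispenser's origin at rest. Push along the dispenser's -y
- reel1: Wire reel: 56 mm across, 24 mm high, 27 mm bore, about 80 g; origin at its centre, z along the bore. Starts lying at the bottom of the dispenser; all alike
- reel2: Wire reel (may be absent): 56 mm across, 24 mm high, 27 mm bore, about 80 g; origin at its centre, z along the bore. Starts lying on reel1 in the dispenser; all alike
- reel3: Wire reel (may be absent): 56 mm across, 24 mm high, 27 mm bore, about 80 g; origin at its centre, z along the bore. Starts lying loose and flat on the table; all alike
- stand: Fixed reel stand: wooden base 70 (x) x 270 (y) x 12 mm, origin on the table under its centre. Three upright steel spindles 20 mm thick at own y = -95, 0, +95 mm, x = 0; tops 72 mm above the table, tapered to 10 mm. A reel on the base has its centre 24 mm and its top 36 mm above the table
- hole1 (a point): Centre of the cross-hole of the spindle at the stand's y = -95 mm, on the spindle's axis 54 mm above the table; 8 mm square hole running right through along the stand's x, open at both ends
- hole2 (a point): Centre of the cross-hole of the spindle at the stand's y = 0 mm, on the spindle's axis 54 mm above the table; 8 mm square hole running right through along the stand's x, open at both ends
- hole3 (a point): Centre of the cross-hole of the spindle at the stand's y = 95 mm, on the spindle's axis 54 mm above the table; 8 mm square hole running right through along the stand's x, open at both ends
- clip1: R-clip, 60 g, all alike; starts flat on the table, legs level and pointing about +x. Origin in the grey grip block, on the straight leg's line, 7 mm up. Block x -20 to +10 mm, 14 mm wide (y) and high: grasp across y. Straight leg 5 mm thick along +x, tip at x = 78 mm. Works either way up. Home when the spindle's axis is at clip x = 36 to 47 mm (free play), y = z = 0
- clipleg1 (a joint): Bent leg of that clip, rad, 0 at rest, grows as it is sprung outwards about its coil at x = 12 mm. 4 mm wire on the clip's +y side: hump 13 mm from the straight leg at x = 28 to 47 mm, neck 7 mm at x = 55 mm, flared mouth 17 mm at x = 72 mm. Riding the neck over the spindle takes some 5 to 15 N along +x, then it snaps behind
- clip2: R-clip, 60 g, all alike; starts flat on the table, legs level and pointing about +x. Origin in the grey grip block, on the straight leg's line, 7 mm up. Block x -20 to +10 mm, 14 mm wide (y) and high: grasp across y. Straight leg 5 mm thick along +x, tip at x = 78 mm. Works either way up. Home when the spindle's axis is at clip x = 36 to 47 mm (free play), y = z = 0
- clipleg2 (a joint): Bent leg of that clip, rad, 0 at rest, grows as it is sprung outwards about its coil at x = 12 mm. 4 mm wire on the clip's +y side: hump 13 mm from the straight leg at x = 28 to 47 mm, neck 7 mm at x = 55 mm, flared mouth 17 mm at x = 72 mm. Riding the neck over the spindle takes some 5 to 15 N along +x, then it snaps behind
- clip3: R-clip, 60 g, all alike; starts flat on the table, legs level and pointing about +x. Origin in the grey grip block, on the straight leg's line, 7 mm up. Block x -20 to +10 mm, 14 mm wide (y) and high: grasp across y. Straight leg 5 mm thick along +x, tip at x = 78 mm. Works either way up. Home when the spindle's axis is at clip x = 36 to 47 mm (free play), y = z = 0
- clipleg3 (a joint): Bent leg of that clip, rad, 0 at rest, grows as it is sprung outwards about its coil at x = 12 mm. 4 mm wire on the clip's +y side: hump 13 mm from the straight leg at x = 28 to 47 mm, neck 7 mm at x = 55 mm, flared mouth 17 mm at x = 72 mm. Riding the neck over the spindle takes some 5 to 15 N along +x, then it snaps behind
- candles: Bystander: wooden block 60 x 220 x 18 mm carrying four red candles, 84 mm high in all; origin under its centre
- secateurs: Bystander: garden secateurs lying flat, about 190 mm long; origin at their middle on the table
- mug: Bystander: white mug 80 mm across, 90 mm high; origin under its centre
- cone: Bystander: a fir cone 48 mm across and 60 mm high standing up; origin under its centre
Things that resemble listed ones, but are neither listed nor needed, are in the scene too. Leave any blue or pink look-alike of the reel3 alone.

How it is judged (in metres and radians):
On the way:
1. the ejector slide is pressed in (value of joint ejector above 0.07 m), for 0.05 s.
At the end, for the whole second after the job is handed in: Every reel lies flat on the stand (4 mm, 0.1 rad) round its own spindle (7 mm), locked by an R-clip: that spindle's hole centre is 33 to 48.5 mm along the clip's x and within 5 mm of its leg line; reels and clips at rest; ejector slide back within 10 mm (((horizontal distance between reel1 and hole1 below 0.007 m and z of reel1 in the frame of stand below 0.028 m and angle between the z axis of reel1 and the z axis of stand, either way round below 0.1 rad and linear speed of reel1 below 0.02 m/s and ((x of hole1 in the frame of clip1 between 0.033 and 0.0485 m and y of hole1 in the frame of clip1 between -0.005 and 0.005 m and z of hole1 in the frame of clip1 between -0.005 and 0.005 m and linear speed of clip1 below 0.02 m/s) or (x of hole1 in the frame of clip2 between 0.033 and 0.0485 m and y of hole1 in the frame of clip2 between -0.005 and 0.005 m and z of hole1 in the frame of clip2 between -0.005 and 0.005 m and linear speed of clip2 below 0.02 m/s) or (x of hole1 in the frame of clip3 between 0.033 and 0.0485 m and y of hole1 in the frame of clip3 between -0.005 and 0.005 m and z of hole1 in the frame of clip3 between -0.005 and 0.005 m and linear speed of clip3 below 0.02 m/s))) or (horizontal distance between reel1 and hole2 below 0.007 m and z of reel1 in the frame of stand below 0.028 m and angle between the z axis of reel1 and the z axis of stand, either way round below 0.1 rad and linear speed of reel1 below 0.02 m/s and ((x of hole2 in the frame of clip1 between 0.033 and 0.0485 m and y of hole2 in the frame of clip1 between -0.005 and 0.005 m and z of hole2 in the frame of clip1 between -0.005 and 0.005 m and linear speed of clip1 below 0.02 m/s) or (x of hole2 in the frame of clip2 between 0.033 and 0.0485 m and y of hole2 in the frame of clip2 between -0.005 and 0.005 m and z of hole2 in the frame of clip2 between -0.005 and 0.005 m and linear speed of clip2 below 0.02 m/s) or (x of hole2 in the frame of clip3 between 0.033 and 0.0485 m and y of hole2 in the frame of clip3 between -0.005 and 0.005 m and z of hole2 in the frame of clip3 between -0.005 and 0.005 m and linear speed of clip3 below 0.02 m/s))) or (horizontal distance between reel1 and hole3 below 0.007 m and z of reel1 in the frame of stand below 0.028 m and angle between the z axis of reel1 and the z axis of stand, either way round below 0.1 rad and linear speed of reel1 below 0.02 m/s and ((x of hole3 in the frame of clip1 between 0.033 and 0.0485 m and y of hole3 in the frame of clip1 between -0.005 and 0.005 m and z of hole3 in the frame of clip1 between -0.005 and 0.005 m and linear speed of clip1 below 0.02 m/s) or (x of hole3 in the frame of clip2 between 0.033 and 0.0485 m and y of hole3 in the frame of clip2 between -0.005 and 0.005 m and z of hole3 in the frame of clip2 between -0.005 and 0.005 m and linear speed of clip2 below 0.02 m/s) or (x of hole3 in the frame of clip3 between 0.033 and 0.0485 m and y of hole3 in the frame of clip3 between -0.005 and 0.005 m and z of hole3 in the frame of clip3 between -0.005 and 0.005 m and linear speed of clip3 below 0.02 m/s)))) and ((horizontal distance between reel2 and hole1 below 0.007 m and z of reel2 in the frame of stand below 0.028 m and angle between the z axis of reel2 and the z axis of stand, either way round below 0.1 rad and linear speed of reel2 below 0.02 m/s and ((x of hole1 in the frame of clip1 between 0.033 and 0.0485 m and y of hole1 in the frame of clip1 between -0.005 and 0.005 m and z of hole1 in the frame of clip1 between -0.005 and 0.005 m and linear speed of clip1 below 0.02 m/s) or (x of hole1 in the frame of clip2 between 0.033 and 0.0485 m and y of hole1 in the frame of clip2 between -0.005 and 0.005 m and z of hole1 in the frame of clip2 between -0.005 and 0.005 m and linear speed of clip2 below 0.02 m/s) or (x of hole1 in the frame of clip3 between 0.033 and 0.0485 m and y of hole1 in the frame of clip3 between -0.005 and 0.005 m and z of hole1 in the frame of clip3 between -0.005 and 0.005 m and linear speed of clip3 below 0.02 m/s))) or (horizontal distance between reel2 and hole2 below 0.007 m and z of reel2 in the frame of stand below 0.028 m and angle between the z axis of reel2 and the z axis of stand, either way round below 0.1 rad and linear speed of reel2 below 0.02 m/s and ((x of hole2 in the frame of clip1 between 0.033 and 0.0485 m and y of hole2 in the frame of clip1 between -0.005 and 0.005 m and z of hole2 in the frame of clip1 between -0.005 and 0.005 m and linear speed of clip1 below 0.02 m/s) or (x of hole2 in the frame of clip2 between 0.033 and 0.0485 m and y of hole2 in the frame of clip2 between -0.005 and 0.005 m and z of hole2 in the frame of clip2 between -0.005 and 0.005 m and linear speed of clip2 below 0.02 m/s) or (x of hole2 in the frame of clip3 between 0.033 and 0.0485 m and y of hole2 in the frame of clip3 between -0.005 and 0.005 m and z of hole2 in the frame of clip3 between -0.005 and 0.005 m and linear speed of clip3 below 0.02 m/s))) or (horizontal distance between reel2 and hole3 below 0.007 m and z of reel2 in the frame of stand below 0.028 m and angle between the z axis of reel2 and the z axis of stand, either way round below 0.1 rad and linear speed of reel2 below 0.02 m/s and ((x of hole3 in the frame of clip1 between 0.033 and 0.0485 m and y of hole3 in the frame of clip1 between -0.005 and 0.005 m and z of hole3 in the frame of clip1 between -0.005 and 0.005 m and linear speed of clip1 below 0.02 m/s) or (x of hole3 in the frame of clip2 between 0.033 and 0.0485 m and y of hole3 in the frame of clip2 between -0.005 and 0.005 m and z of hole3 in the frame of clip2 between -0.005 and 0.005 m and linear speed of clip2 below 0.02 m/s) or (x of hole3 in the frame of clip3 between 0.033 and 0.0485 m and y of hole3 in the frame of clip3 between -0.005 and 0.005 m and z of hole3 in the frame of clip3 between -0.005 and 0.005 m and linear speed of clip3 below 0.02 m/s)))) and ((horizontal distance between reel3 and hole1 below 0.007 m and z of reel3 in the frame of stand below 0.028 m and angle between the z axis of reel3 and the z axis of stand, either way round below 0.1 rad and linear speed of reel3 below 0.02 m/s and ((x of hole1 in the frame of clip1 between 0.033 and 0.0485 m and y of hole1 in the frame of clip1 between -0.005 and 0.005 m and z of hole1 in the frame of clip1 between -0.005 and 0.005 m and linear speed of clip1 below 0.02 m/s) or (x of hole1 in the frame of clip2 between 0.033 and 0.0485 m and y of hole1 in the frame of clip2 between -0.005 and 0.005 m and z of hole1 in the frame of clip2 between -0.005 and 0.005 m and linear speed of clip2 below 0.02 m/s) or (x of hole1 in the frame of clip3 between 0.033 and 0.0485 m and y of hole1 in the frame of clip3 between -0.005 and 0.005 m and z of hole1 in the frame of clip3 between -0.005 and 0.005 m and linear speed of clip3 below 0.02 m/s))) or (horizontal distance between reel3 and hole2 below 0.007 m and z of reel3 in the frame of stand below 0.028 m and angle between the z axis of reel3 and the z axis of stand, either way round below 0.1 rad and linear speed of reel3 below 0.02 m/s and ((x of hole2 in the frame of clip1 between 0.033 and 0.0485 m and y of hole2 in the frame of clip1 between -0.005 and 0.005 m and z of hole2 in the frame of clip1 between -0.005 and 0.005 m and linear speed of clip1 below 0.02 m/s) or (x of hole2 in the frame of clip2 between 0.033 and 0.0485 m and y of hole2 in the frame of clip2 between -0.005 and 0.005 m and z of hole2 in the frame of clip2 between -0.005 and 0.005 m and linear speed of clip2 below 0.02 m/s) or (x of hole2 in the frame of clip3 between 0.033 and 0.0485 m and y of hole2 in the frame of clip3 between -0.005 and 0.005 m and z of hole2 in the frame of clip3 between -0.005 and 0.005 m and linear speed of clip3 below 0.02 m/s))) or (horizontal distance between reel3 and hole3 below 0.007 m and z of reel3 in the frame of stand below 0.028 m and angle between the z axis of reel3 and the z axis of stand, either way round below 0.1 rad and linear speed of reel3 below 0.02 m/s and ((x of hole3 in the frame of clip1 between 0.033 and 0.0485 m and y of hole3 in the frame of clip1 between -0.005 and 0.005 m and z of hole3 in the frame of clip1 between -0.005 and 0.005 m and linear speed of clip1 below 0.02 m/s) or (x of hole3 in the frame of clip2 between 0.033 and 0.0485 m and y of hole3 in the frame of clip2 between -0.005 and 0.005 m and z of hole3 in the frame of clip2 between -0.005 and 0.005 m and linear speed of clip2 below 0.02 m/s) or (x of hole3 in the frame of clip3 between 0.033 and 0.0485 m and y of hole3 in the frame of clip3 between -0.005 and 0.005 m and z of hole3 in the frame of clip3 between -0.005 and 0.005 m and linear speed of clip3 below 0.02 m/s)))) and value of joint ejector below 0.01 m); the robot touches nothing.
It fails at once if the candles is moved by more than 3 cm (distance of candles from where it was at the start of the episode above 0.03 m).
It fails at once if the secateurs is moved by more than 3 cm (distance of secateurs from where it was at the start of the episode above 0.03 m).
It fails at once if the mug is moved by more than 3 cm (distance of mug from where it was at the start of the episode above 0.03 m).
It fails at once if the cone is moved by more than 3 cm (distance of cone from where it was at the start of the episode above 0.03 m).
Of reel2, reel3 only 1 to 2 are there at a start; the rules pass over those that are not, and their reading is None.
At some moment in a run one of clip1, clip2, clip3 may be knocked a few centimetres aside while the robot is not near it.
It also fails if it takes over 210 s, if anything falls off the work surface, if the arm or the gripper's body presses on something with over 40 N, if the wrist force passes 120 N, or if a joint passes its speed limit or range.

## Robot

A 6-joint arm with a two-finger parallel gripper is mounted at the origin on the work surface. World frame = base frame: x ahead of the robot, y to its left, z up, the work surface at z = 0. Lengths are in mm, angles in rad, forces in N, time in s.
With the tool pointing down it reaches from about 375 to 925 mm from the base axis. Payload 5.7 kg.
Tool frame: the origin (TCP) lies midway between the tips of the shut fingers; the grasp point (between the pads) lies 19 mm behind it (env.hold_point_z is the distance from the TCP to the grasp point, in mm); z points along the fingers, x is the direction in which the jaws open and shut, and the axes are right-handed (so a half turn about z gives the same grasp; the last joint's range is limited). The gripper opens to 85 mm and grips with 20 to 120 N. Pads are 22 mm wide; open, the fingers measure 114 mm over their backs; the gripper's body (76 mm by 85 mm) begins 54 mm behind the grasp point. The pads swing forward as they close: fully open they stand 13 mm farther back than shut.
Start: joints at [-1.456, 0.359, 1.51, -0, 1.272, -0.115], TCP at [136.657, -584.199, 231.267] pointing down, gripper open.
Joint ranges: [-2.97, 2.97], [-1.01, 2.36], [0.21, 2.38], [-0.96, 4.11], [0.2, 2.71], [-2.98, 2.98]. Speed limits (rad/s): [2.39, 2.39, 3.14, 3.14, 3.14, 3.14].

## Interface

Orientations are given as a unit quaternion [w, x, y, z].
In Python, from workcell import env gives the robot as it stands.
- The arm moves only by the shell command python3 -m pendant 'ROWS' [FORCE]. ROWS is JSON, a list of rows, each an object of numbers: "x", "y", "z": the shift along the tool's x, y, z in m; "ax", "ay", "az": the turn, a rotation vector about the tool's x, y, z in rad; "jaw": the opening, from 0 (shut) to 1 (fully open). A call has 1 to 20 rows; each row shifts and turns the pose as measured when the row begins, along the tool's axes as they then stand; what a row does not reach is not made up. A row lasts 1/12 s, in which the tool goes at most 41.7 mm and 7.16 degrees, less where a joint would pass 70% of its speed; a pose out of reach is approached as far as the arm can. A call is refused whole if a number of a shift passes 0.0417 or a number of a turn 0.125, either way. A call with a gripper value outside its range is refused whole. The fingers move at their own pace and stop on an object; FORCE is the grip in N (left out, the last holds). Time passes only in rows, so rows that do not move let the fingers close. It gives the time, the measured TCP pose, the force and the opening at its end, in the units of the state.
- env.get_obs(): the state, without advancing time (a new reading comes with each control period).
- env.snapshot(name): name is "side" or "top" or "wrist"; returns a dict with "frame" (420x560x3 uint8, red, green, blue), "fx", "fy", "cx", "cy" (pixels), "D" ([k1, k2, p1, p2, k3] as OpenCV has them; the pictures are not rectified), "world_from_camera" (4x4, takes a point from camera to world coordinates); the wrist camera has in their place "T_tool_cam" (4x4, takes a point from camera to tool coordinates, whose origin is the TCP and whose axes are the tool frame's). Camera axes: x right, y down, z forward; pixel columns grow to the right and rows downward; lengths in mm; the calibration is good to about 2 mm. A picture is of the moment at which its call begins: read the wrist's pose just before it. There is no depth.
- env.hand_in(): hands the job in, once; it reports no verdict.
The state is a dict: "clock": time; "q": joint angles; "joint_vel": joint speeds; "tau": joint torques, N m; "eef_pos": TCP position; "tcp_rot": TCP orientation; "ft_force": force on the tool from outside, world axes, zero at the start; "ft_torque": the same for the moment, N m; "grip_width": finger opening in mm.
Only numpy, scipy, OpenCV 4.12 (cv2) and the standard library are available. Lean on these libraries where they do the work, as an engineer would, in place of code of your own. Each camera call takes 0.05 s, during which the arm holds its last target. There are 200 camera calls.

## Working session

There is one attempt and no reset: what is moved stays moved. The work goes in short steps, Python scripts to look and compute and a shell command to move; the robot and the scene stay as the last step left them, time stands still between calls to the robot, and variables do not carry over. Pictures are saved under pics/ and viewed, about 12 in all and at most 16, crops included, and the job is handed in when it is done.

```bash
ls; mkdir -p pics
cat > h.py <<'E'
import numpy as np, cv2
from workcell import env
from scipy.spatial.transform import Rotation as R
def tool():
    o=env.get_obs(); q=o["tcp_rot"]; T=np.eye(4)
    T[:3,:3]=R.from_quat([q[1],q[2],q[3],q[0]]).as_matrix(); T[:3,3]=o["eef_pos"]; return T
def snap(name,fn=None):
    T=tool(); s=env.snapshot(name)
    s["W"]=T@np.array(s["T_tool_cam"]) if name=="wrist" else np.array(s["world_from_camera"])
    s["K"]=np.array([[s["fx"],0,s["cx"]],[0,s["fy"],s["cy"]],[0,0,1.]]); s["D"]=np.array(s["D"],float)
    if fn: cv2.imwrite("pics/"+fn+".png",s["frame"][:,:,::-1])
    return s
def ray(s,px,z):
    "pixels -> world points on plane z"
    p=cv2.undistortPoints(np.array(px,float).reshape(-1,1,2),s["K"],s["D"]).reshape(-1,2)
    d=np.c_[p,np.ones(len(p))]@s["W"][:3,:3].T; c=s["W"][:3,3]
    return c+d*((z-c[2])/d[:,2])[:,None]
def proj(s,P):
    C=np.linalg.inv(s["W"]); rv=cv2.Rodrigues(C[:3,:3])[0]
    return cv2.projectPoints(np.array(P,float).reshape(-1,1,3),rv,C[:3,3],s["K"],s["D"])[0].reshape(-1,2)
def totool(P):
    "world point(s) -> tool coords, mm"
    T=tool(); return (np.atleast_2d(P)-T[:3,3])@T[:3,:3]
def tocmd(pos,yaw=None):
    "needed shift in tool axes (m) to get TCP to pos, tool down; yaw = desired world angle of tool x; prints tool-z turn"
    T=tool(); d=T[:3,:3].T@(np.array(pos)-T[:3,3])/1000
    print("shift",d.round(4),"dist",np.linalg.norm(d).round(4))
    a=np.arctan2(T[1,0],T[0,0]); print("yaw now",a.round(4),"tool z",T[:3,2].round(3))
    if yaw is not None:
        e=(yaw-a+np.pi/2)%np.pi-np.pi/2; print("az",(-e).round(4),"(tool down: az=-world turn)")
E
python3 - <<'E'
from h import *
for n in("top","side"):
    s=snap(n,n+"0"); print(n,s["W"].round(1).tolist(),s["fx"])
o=env.get_obs();print(o,env.hold_point_z)
E
```

```text
pics
top [[-0.0, -1.0, 0.1, 472.5], [-1.0, 0.0, 0.0, -39.4], [-0.0, -0.1, -1.0, 1335.0], [0.0, 0.0, 0.0, 1.0]] 487.25783242939303
side [[1.0, -0.2, 0.2, 400.5], [-0.3, -0.7, 0.7, -738.5], [-0.0, -0.7, -0.7, 829.5], [0.0, 0.0, 0.0, 1.0]] 399.2136991796564
{'clock': 0.1, 'q': array([-1.45609203e+00,  3.59456731e-01,  1.51135256e+00, -2.19773693e-05,
        1.27250199e+00, -1.15059959e-01]), 'joint_vel': array([ 0.00156731, -0.0015672 , -0.00391602,  0.00081619,  0.00013117,
        0.00095041]), 'tau': array([ 9.99443073e-04, -5.28650916e+01, -2.79349262e+01,  7.68566224e-05,
        5.03293559e-03,  3.63682477e-05]), 'eef_pos': array([ 136.58439014, -583.59953547,  230.51271203]), 'tcp_rot': array([-6.00309622e-04,  7.83502834e-01, -6.21387617e-01, -6.14943655e-04]), 'ft_force': array([ 0.63132847, -0.26283988, -0.75195532]), 'ft_torque': array([-0.06542066,  0.05982736, -0.03452509]), 'grip_width': 85.09491355080108} 18.700000000000003
```

View pics/top0.png

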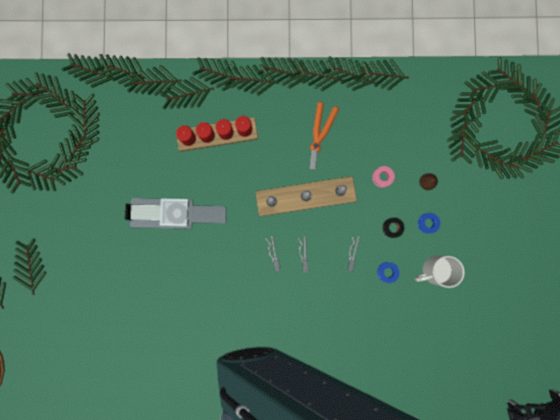

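View pics/side0.png

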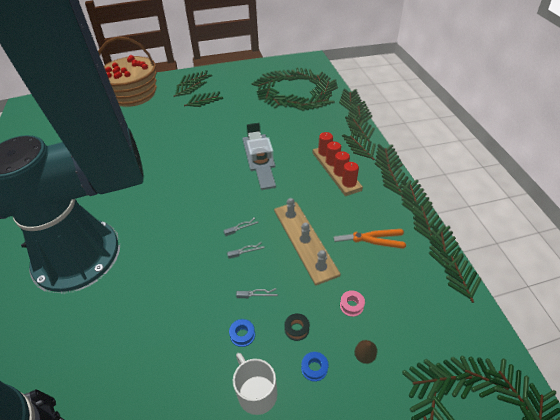

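```bash
cat > m.py <<'E'
from h import *
im=cv2.imread("pics/top0.png"); hsv=cv2.cvtColor(im,cv2.COLOR_BGR2HSV)
s=snap("top"); 
H,S,V=[hsv[:,:,i].astype(int) for i in range(3)]
def comps(m,lo,hi,box):
    x0,y0,x1,y1=box; M=np.zeros_like(m,np.uint8); M[y0:y1,x0:x1]=m[y0:y1,x0:x1]*255
    return [c for c in cv2.findContours(M,cv2.RETR_EXTERNAL,cv2.CHAIN_APPROX_NONE)[0] if lo<cv2.contourArea(c)<hi]
nongreen=~((H>65)&(H<95)&(S>90))
def rect(name,c,z):
    P=ray(s,c.reshape(-1,2),z)[:,:2].astype(np.float32); r=cv2.minAreaRect(P); print(name,np.round(r[0],1),np.round(r[1],1),"ang",round(r[2],2)); return P
for c in comps(nongreen,500,1e5,(240,170,365,225)): rect("stand",c,12)
for c in comps(nongreen,500,1e5,(110,185,240,240)): 
    rect("disp@10",c,10)
for c in comps(nongreen,20,2000,(255,230,370,280)): rect("clip",c,7)
for c in comps(nongreen,100,3000,(380,213,408,242)): rect("reel3@24",c,24)
for n,p in dict(sp1=(271,201),sp2=(306,196),sp3=(341,190)).items(): print(n,ray(s,[p],72).round(1))
big=cv2.resize(im[180:290,110:415],None,fx=2.6,fy=2.6,interpolation=cv2.INTER_CUBIC); cv2.imwrite("pics/crop1.png",big)
E
python3 m.py
```

```text
stand [ 604.5 -113.6] [ 74.8 274.5] ang 8.55
disp@10 [559.9 241. ] [275.3  81.9] ang 89.65
clip [ 446.1 -105. ] [97.8 24.9] ang 4.18
clip [ 448.2 -238.5] [24.4 98.2] ang 78.65
clip [448.2 -23.1] [99.7 25.1] ang 13.84
reel3@24 [ 516.4 -347.1] [53.7 51.3] ang 88.74
sp1 [[585.6 -20.3  72. ]]
sp2 [[ 598.1 -111.5   72. ]]
sp3 [[ 613.2 -202.8   72. ]]
```

View pics/crop1.png

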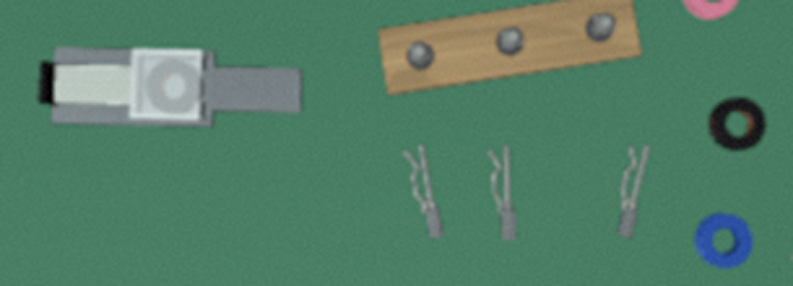

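```bash
python3 -c "
from h import *
tocmd([516,-347,180],np.deg2rad(8.6)); s=snap('wrist'); print(np.array(s['T_tool_cam']).round(2).tolist(),s['fx'])"
```

```text
shift [-0.144  -0.4233  0.0509] dist 0.45
yaw now -1.341 tool z [-0.     0.001 -1.   ]
az -1.4911 (tool down: az=-world turn)
[[1.0, 0.0, 0.0, -0.07], [-0.0, 0.96, 0.27, -68.54], [-0.0, -0.27, 0.96, -144.02], [0.0, 0.0, 0.0, 1.0]] 372.13955703618103
```

```bash
python3 -m pendant '[{"x":-0.0131,"y":-0.0385,"z":0.004},{"x":-0.0131,"y":-0.0385,"z":0.004},{"x":-0.0131,"y":-0.0385,"z":0.004},{"x":-0.0131,"y":-0.0385,"z":0.004},{"x":-0.0131,"y":-0.0385,"z":0.004},{"x":-0.0131,"y":-0.0385,"z":0.004},{"x":-0.0131,"y":-0.0385,"z":0.004},{"x":-0.0131,"y":-0.0385,"z":0.004},{"x":-0.0131,"y":-0.0385,"z":0.004},{"x":-0.0131,"y":-0.0385,"z":0.004},{"x":-0.0131,"y":-0.0385,"z":0.004},{"az":0},{"az":0}]'; python3 -m pendant '[{"az":-0.124},{"az":-0.124},{"az":-0.124},{"az":-0.124},{"az":-0.124},{"az":-0.124},{"az":-0.124},{"az":-0.124},{"az":-0.124},{"az":-0.124},{"az":-0.124},{"az":-0.124},{"az":0}]'; python3 -c "
from h import *
tocmd([516,-347,180],np.deg2rad(8.6)); s=snap('wrist','w1'); print(proj(s,[[516.4,-347,24]]))"
```

```text
shift [-0.1441 -0.4233  0.051 ] dist 0.4501
yaw now -1.341 tool z [-0.     0.001 -1.   ]
az -1.4911 (tool down: az=-world turn)
[[ 100.46478069 -327.30977484]]invalid input at $[0]: expected keys x, y, z, ax, ay, az, jaw
invalid input at $[0]: expected keys x, y, z, ax, ay, az, jaw
```

View pics/w1.png

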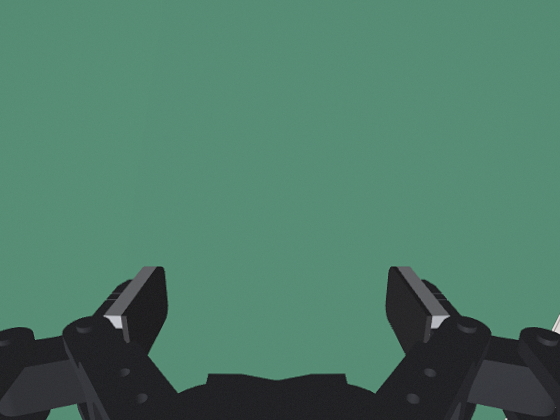

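The wrist view shows only the table and the open fingers (tips at about px (160,268) and (392,268)). The move was refused because each row needs all seven keys.

```bash
python3 -m pendant '[{"x":-0.0131,"y":-0.0385,"z":0.004,"ax":0,"ay":0,"az":0,"jaw":1},{"x":-0.0131,"y":-0.0385,"z":0.004,"ax":0,"ay":0,"az":0,"jaw":1},{"x":-0.0131,"y":-0.0385,"z":0.004,"ax":0,"ay":0,"az":0,"jaw":1},{"x":-0.0131,"y":-0.0385,"z":0.004,"ax":0,"ay":0,"az":0,"jaw":1},{"x":-0.0131,"y":-0.0385,"z":0.004,"ax":0,"ay":0,"az":0,"jaw":1},{"x":-0.0131,"y":-0.0385,"z":0.004,"ax":0,"ay":0,"az":0,"jaw":1},{"x":-0.0131,"y":-0.0385,"z":0.004,"ax":0,"ay":0,"az":0,"jaw":1},{"x":-0.0131,"y":-0.0385,"z":0.004,"ax":0,"ay":0,"az":0,"jaw":1},{"x":-0.0131,"y":-0.0385,"z":0.004,"ax":0,"ay":0,"az":0,"jaw":1},{"x":-0.0131,"y":-0.0385,"z":0.004,"ax":0,"ay":0,"az":0,"jaw":1}]'; python3 -m pendant '[{"x":0,"y":0,"z":0,"ax":0,"ay":0,"az":-0.124,"jaw":1},{"x":0,"y":0,"z":0,"ax":0,"ay":0,"az":-0.124,"jaw":1},{"x":0,"y":0,"z":0,"ax":0,"ay":0,"az":-0.124,"jaw":1},{"x":0,"y":0,"z":0,"ax":0,"ay":0,"az":-0.124,"jaw":1},{"x":0,"y":0,"z":0,"ax":0,"ay":0,"az":-0.124,"jaw":1},{"x":0,"y":0,"z":0,"ax":0,"ay":0,"az":-0.124,"jaw":1},{"x":0,"y":0,"z":0,"ax":0,"ay":0,"az":-0.124,"jaw":1},{"x":0,"y":0,"z":0,"ax":0,"ay":0,"az":-0.124,"jaw":1},{"x":0,"y":0,"z":0,"ax":0,"ay":0,"az":-0.124,"jaw":1},{"x":0,"y":0,"z":0,"ax":0,"ay":0,"az":-0.124,"jaw":1},{"x":0,"y":0,"z":0,"ax":0,"ay":0,"az":-0.124,"jaw":1},{"x":0,"y":0,"z":0,"ax":0,"ay":0,"az":-0.124,"jaw":1}]'; python3 -c "
from h import *
tocmd([516,-347,180],np.deg2rad(8.6)); s=snap('wrist','w2'); print(proj(s,[[516.4,-347,24]]))"
```

```text
clock: 1.08
eef_pos: [484.3, -371.7, 188.8]
tcp_rot: [0.003, 0.779, -0.627, 0.001]
ft_force: [-0.6, -1.5, 0.6]
grip_width: 85.7
clock: 2.08
eef_pos: [493.6, -361.9, 185.3]
tcp_rot: [0.0, 0.997, 0.075, -0.001]
ft_force: [0.3, 0.3, 0.3]
grip_width: 85.5
shift [ 0.0244 -0.0113  0.0052] dist 0.0274
yaw now 0.1496 tool z [-0.002 -0.001 -1.   ]
az -0.0005 (tool down: az=-world turn)
[[306.77069169 174.66253504]]
```

View pics/w2.png

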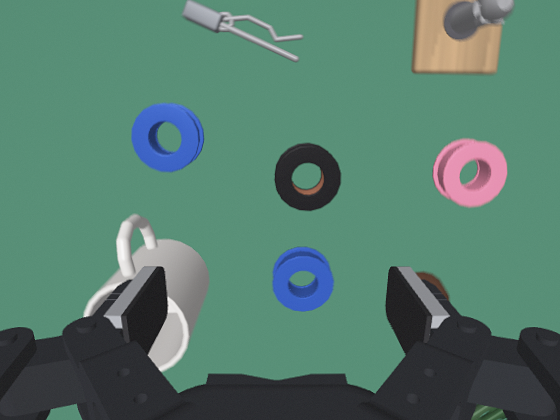

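Prediction (307,175) matches the black reel at (307,177); the top view is good. Refine with the mask and give the approach.

```bash
cat >> h.py <<'E'
def dark(s,box,th=70):
    "centre of the largest dark blob's enclosing circle within box"
    f=s["frame"].max(2); M=np.zeros(f.shape,np.uint8); x0,y0,x1,y1=box; M[y0:y1,x0:x1]=(f[y0:y1,x0:x1]<th)*255
    c=max(cv2.findContours(M,cv2.RETR_EXTERNAL,cv2.CHAIN_APPROX_NONE)[0],key=cv2.contourArea); return c.reshape(-1,2)
def circ(s,c,z):
    return [np.round(v,1) for v in cv2.minEnclosingCircle(ray(s,c,z)[:,:2].astype(np.float32))]
E
python3 -c "
from h import *
s=snap('wrist'); c=circ(s,dark(s,(260,130,355,225)),24); print(c)
tocmd([*c[0],60],.15); tocmd([*c[0],2],.15)"
```

```text
[array([ 516.8, -349.7]), np.float64(28.5)]
shift [ 0.025  -0.0088  0.1252] dist 0.128
yaw now 0.1446 tool z [-0.002 -0.001 -1.   ]
az -0.0054 (tool down: az=-world turn)
shift [ 0.0251 -0.0089  0.1832] dist 0.1851
yaw now 0.1446 tool z [-0.002 -0.001 -1.   ]
az -0.0054 (tool down: az=-world turn)
```

```bash
python3 -m pendant '[{"x":0.0125,"y":-0.0044,"z":0.03,"ax":0,"ay":0,"az":0,"jaw":1},{"x":0.0125,"y":-0.0044,"z":0.03,"ax":0,"ay":0,"az":0,"jaw":1},{"x":0,"y":0,"z":0.03,"ax":0,"ay":0,"az":0,"jaw":1},{"x":0,"y":0,"z":0.02,"ax":0,"ay":0,"az":0,"jaw":1},{"x":0,"y":0,"z":0,"ax":0,"ay":0,"az":0,"jaw":1}]'; python3 -c "
from h import *
tocmd([516.8,-349.2,2],.15)"
```

```text
clock: 2.6
eef_pos: [520.7, -352.3, 74.8]
tcp_rot: [0.004, 0.998, 0.06, 0.002]
ft_force: [0.1, 0.6, -0.4]
grip_width: 85.0
shift [-0.0038 -0.0041  0.0727] dist 0.073
yaw now 0.121 tool z [ 0.005 -0.007 -1.   ]
az -0.029 (tool down: az=-world turn)
```

```bash
cat >> h.py <<'E'
def tocmd(pos,yaw):
    "shift (m) and turn (rad) in tool axes to reach TCP pos (mm), tool down, tool x at world yaw (mod pi)"
    T=tool(); d=T[:3,:3].T@(np.array(pos)-T[:3,3])/1000
    a=np.arctan2(T[1,0],T[0,0]); yaw=a+(yaw-a+np.pi/2)%np.pi-np.pi/2
    c,s=np.cos(yaw),np.sin(yaw); Rd=np.array([[c,s,0],[s,-c,0],[0,0,-1.]])
    rv=R.from_matrix(T[:3,:3].T@Rd).as_rotvec()
    print("at",T[:3,3].round(1),"yaw",a.round(3),"shift",d.round(4),"dist",np.linalg.norm(d).round(4),"turn",rv.round(4))
E
python3 -m pendant '[{"x":-0.004,"y":-0.004,"z":0.02,"ax":0.007,"ay":0.005,"az":-0.029,"jaw":1},{"x":0,"y":0,"z":0.02,"ax":0,"ay":0,"az":0,"jaw":1},{"x":0,"y":0,"z":0.016,"ax":0,"ay":0,"az":0,"jaw":1},{"x":0,"y":0,"z":0,"ax":0,"ay":0,"az":0,"jaw":1}]'; python3 -c "
from h import *
tocmd([516.8,-349.2,2],.15)"
```

```text
clock: 2.93
eef_pos: [517.9, -350.0, 19.5]
tcp_rot: [0.001, 0.998, 0.069, 0.005]
ft_force: [-0.0, 0.3, -0.8]
grip_width: 85.5
at [ 517.9 -350.    19.5] yaw 0.138 shift [-0.0012 -0.001   0.0175] dist 0.0175 turn [ 0.0024 -0.0103 -0.0119]
```

```bash
python3 -m pendant '[{"x":-0.001,"y":-0.001,"z":0.015,"ax":0,"ay":0,"az":-0.01,"jaw":1},{"x":0,"y":0,"z":0.002,"ax":0,"ay":0,"az":0,"jaw":1},{"x":0,"y":0,"z":0,"ax":0,"ay":0,"az":0,"jaw":0.5},{"x":0,"y":0,"z":0,"ax":0,"ay":0,"az":0,"jaw":0.5},{"x":0,"y":0,"z":0,"ax":0,"ay":0,"az":0,"jaw":0.3},{"x":0,"y":0,"z":0,"ax":0,"ay":0,"az":0,"jaw":0.3},{"x":0,"y":0,"z":0,"ax":0,"ay":0,"az":0,"jaw":0.3},{"x":0,"y":0,"z":0,"ax":0,"ay":0,"az":0,"jaw":0.3}]' 40; python3 -c "
from h import *
T=tool();print(T[:3,3].round(1)); s=snap('wrist','w3')"
```

```text
clock: 3.6
eef_pos: [521.4, -353.3, 11.8]
tcp_rot: [0.005, 0.998, 0.069, 0.009]
ft_force: [-0.3, 0.3, -0.6]
grip_width: 54.4
[ 521.4 -353.3   11.8]
```

```bash
python3 -m pendant '[{"x":0,"y":0,"z":0,"ax":0,"ay":0,"az":0,"jaw":0.3},{"x":0,"y":0,"z":0,"ax":0,"ay":0,"az":0,"jaw":0.3},{"x":0,"y":0,"z":0,"ax":0,"ay":0,"az":0,"jaw":0.3},{"x":0,"y":0,"z":0,"ax":0,"ay":0,"az":0,"jaw":0.3},{"x":0,"y":0,"z":0,"ax":0,"ay":0,"az":0,"jaw":0.3},{"x":0,"y":0,"z":0,"ax":0,"ay":0,"az":0,"jaw":0.3}]'; python3 -c "
from h import *
for i in range(4): print(env.get_obs()['eef_pos'].round(2), env.get_obs()['tcp_rot'].round(4)); env.snapshot('side')
"
```

```text
clock: 4.15
eef_pos: [521.2, -353.1, 11.5]
tcp_rot: [0.004, 0.998, 0.069, 0.009]
ft_force: [-0.2, -0.7, -0.0]
grip_width: 54.3
[ 521.24 -353.1    11.53] [0.0045 0.9976 0.0692 0.0089]
[ 521.2  -353.09   11.52] [0.0045 0.9976 0.0692 0.0088]
[ 521.22 -353.1    11.54] [0.0045 0.9976 0.0692 0.0088]
[ 521.28 -353.11   11.57] [0.0045 0.9976 0.0692 0.0089]
```

View pics/w3.png

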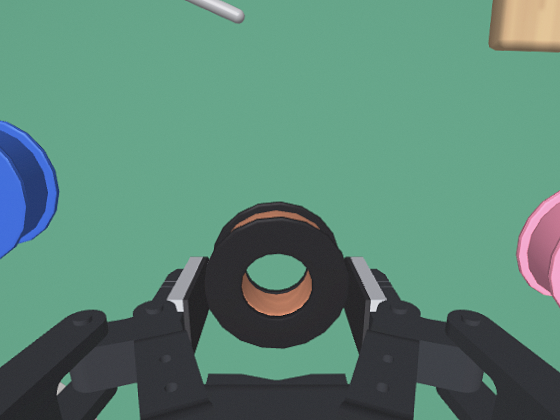

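```bash
python3 -m pendant '[{"x":0,"y":0,"z":0,"ax":0,"ay":0,"az":0,"jaw":0.85},{"x":0,"y":0,"z":0,"ax":0,"ay":0,"az":0,"jaw":0.85},{"x":0,"y":0,"z":0,"ax":0,"ay":0,"az":0,"jaw":0.85}]'; python3 -c "
from h import *
s=snap('wrist'); c=circ(s,dark(s,(207,195,345,350)),24); print(c); tocmd([516.8,-349.2,2],.15)"
```

```text
clock: 4.6
eef_pos: [521.5, -353.3, 11.8]
tcp_rot: [0.005, 0.998, 0.069, 0.009]
ft_force: [-0.0, 0.4, 0.2]
grip_width: 72.6
[array([ 520.6, -349. ]), np.float64(30.7)]
at [ 521.5 -353.3   11.8] yaw 0.139 shift [-0.0042 -0.0048  0.0097] dist 0.0116 turn [ 0.0108 -0.0174 -0.0115]
```

```bash
python3 -m pendant '[{"x":-0.0005,"y":-0.003,"z":0.006,"ax":0.011,"ay":-0.017,"az":-0.011,"jaw":0.85},{"x":0,"y":0,"z":0.003,"ax":0,"ay":0,"az":0,"jaw":0.85},{"x":0,"y":0,"z":0,"ax":0,"ay":0,"az":0,"jaw":0.85}]'; python3 -c "
from h import *
tocmd([520.5,-350,2],.15)"
```

```text
clock: 4.9
eef_pos: [520.9, -350.5, 2.3]
tcp_rot: [-0.0, 0.997, 0.075, -0.0]
ft_force: [-0.3, -0.6, -0.1]
grip_width: 72.6
at [ 520.9 -350.5    2.3] yaw 0.151 shift [-0.0003 -0.0005  0.0003] dist 0.0007 turn [-0.0006  0.0007  0.0006]
```

```bash
python3 -m pendant '[{"x":0,"y":0,"z":0,"ax":0,"ay":0,"az":0,"jaw":0.4},{"x":0,"y":0,"z":0,"ax":0,"ay":0,"az":0,"jaw":0.4},{"x":0,"y":0,"z":0,"ax":0,"ay":0,"az":0,"jaw":0.3},{"x":0,"y":0,"z":0,"ax":0,"ay":0,"az":0,"jaw":0.3},{"x":0,"y":0,"z":0,"ax":0,"ay":0,"az":0,"jaw":0.3}]' 40;python3 -c "
from h import *
tocmd([520.9,-350.5,120],.15)"; python3 -m pendant '[{"x":0,"y":0,"z":-0.01,"ax":0,"ay":0,"az":0,"jaw":0.3},{"x":0,"y":0,"z":-0.03,"ax":0,"ay":0,"az":0,"jaw":0.3},{"x":0,"y":0,"z":-0.04,"ax":0,"ay":0,"az":0,"jaw":0.3},{"x":0,"y":0,"z":-0.03,"ax":0,"ay":0,"az":0,"jaw":0.3},{"x":0,"y":0,"z":-0.01,"ax":0,"ay":0,"az":0,"jaw":0.3},{"x":0,"y":0,"z":0,"ax":0,"ay":0,"az":0,"jaw":0.3}]'; python3 -c "
from h import *
s=snap('wrist'); T=tool(); c=dark(s,(207,195,350,355)); print(c.min(0),c.max(0))
# reel top in tool frame, at 22 mm behind TCP
P=ray(s,c,T[2,3]+22); (m,r)=cv2.minEnclosingCircle(P[:,:2].astype(np.float32)); print(m,r,totool([*m,T[2,3]+22]).round(1))
tocmd([613,-206,120],.15)"
```

```text
clock: 5.32
eef_pos: [520.8, -350.2, 2.3]
tcp_rot: [-0.001, 0.997, 0.076, -0.001]
ft_force: [-0.0, 0.3, -0.1]
grip_width: 54.6
at [ 520.8 -350.2    2.3] yaw 0.151 shift [-1.000e-04  2.000e-04 -1.177e-01] dist 0.1177 turn [-0.0013  0.0016  0.0012]
clock: 5.82
eef_pos: [519.1, -348.9, 126.9]
tcp_rot: [-0.003, 0.997, 0.075, -0.003]
ft_force: [-0.2, -0.4, -0.6]
grip_width: 54.8
[207 213] [349 354]
(518.6514282226562, -347.55859375) 30.749448776245117 [[ -0.3  -1.5 -22. ]]
at [ 519.  -348.9  126.1] yaw 0.151 shift [ 0.1144 -0.1271  0.0062] dist 0.1711 turn [-0.0062  0.0057  0.0008]
```

```bash
python3 -m pendant '[{"x":0.015,"y":-0.008,"z":-0.01,"ax":0,"ay":0,"az":0,"jaw":0.3},{"x":0.03,"y":-0.015,"z":-0.02,"ax":0,"ay":0,"az":0,"jaw":0.3},{"x":0.03,"y":-0.015,"z":-0.02,"ax":0,"ay":0,"az":0,"jaw":0.3},{"x":0.015,"y":-0.008,"z":-0.01,"ax":0,"ay":0,"az":0,"jaw":0.3},{"x":0,"y":0,"z":0,"ax":0,"ay":0,"az":0,"jaw":0.3}]'; python3 -c "
from h import *
tocmd([613,-206,120],.15)
s=snap('wrist','w4'); print(proj(s,[[613,-203,72],[598,-111.5,72],[585,-20,72]]))"
```

```text
clock: 6.28
eef_pos: [598.9, -286.3, 178.2]
tcp_rot: [-0.008, 0.997, 0.073, -0.009]
ft_force: [1.0, 0.1, -0.2]
grip_width: 54.7
at [ 598.9 -286.3  178.2] yaw 0.146 shift [ 0.0266 -0.0765  0.059 ] dist 0.1002 turn [-0.0165  0.0162 -0.0039]
[[ 319.6854715    87.80075533]
 [ 320.70563598  -71.08493959]
 [ 323.64216966 -239.09284033]]
```

View pics/w4.png

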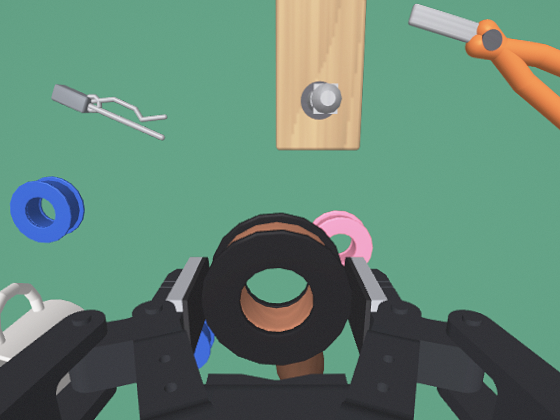

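```bash
python3 -c "
from h import *
s=snap('wrist'); T=tool()
print('spin top',ray(s,[[327,97]],72).round(1),'base',ray(s,[[319,102]],12).round(1),'end',ray(s,[[277,149],[357,150]],12).round(1))
print('edges',ray(s,[[277,20],[277,140],[365,20],[358,140]],12).round(1))
print('reel in tool',totool(ray(s,[[277,298]],T[2,3]+22)).round(1))
"
```

```text
spin top [[ 616.7 -208.4   72. ]] base [[ 617.4 -210.2   12. ]] end [[ 589.5 -252.5   12. ]
 [ 655.1 -243.4   12. ]]
edges [[ 574.9 -154.3   12. ]
 [ 588.4 -245.2   12. ]
 [ 641.9 -144.2   12. ]
 [ 654.3 -235.2   12. ]]
reel in tool [[  1.9   0.1 -22.1]]
```

```bash
python3 -m pendant '[{"x":0.007,"y":-0.020,"z":0.01,"ax":-0.008,"ay":0.008,"az":0,"jaw":0.3},{"x":0.009,"y":-0.030,"z":0.02,"ax":-0.008,"ay":0.008,"az":0,"jaw":0.3},{"x":0.009,"y":-0.022,"z":0.02,"ax":0,"ay":0,"az":0,"jaw":0.3},{"x":0,"y":0,"z":0.01,"ax":0,"ay":0,"az":0,"jaw":0.3},{"x":0,"y":0,"z":0,"ax":0,"ay":0,"az":0,"jaw":0.3}]'; python3 -c "
from h import *
tocmd([615.3,-208.6,90],.145)"
```

```text
clock: 6.8
eef_pos: [600.2, -213.9, 105.9]
tcp_rot: [-0.002, 0.998, 0.07, -0.008]
ft_force: [-1.2, 0.1, -0.4]
grip_width: 54.8
at [ 600.2 -213.9  105.9] yaw 0.14 shift [ 0.016  -0.0031  0.0157] dist 0.0226 turn [-0.0046  0.0163 -0.0053]
```

```bash
python3 -m pendant '[{"x":0.008,"y":-0.002,"z":0.004,"ax":-0.005,"ay":0.016,"az":-0.005,"jaw":0.3},{"x":0.008,"y":-0.001,"z":0.004,"ax":0,"ay":0,"az":0,"jaw":0.3},{"x":0,"y":0,"z":0,"ax":0,"ay":0,"az":0,"jaw":0.3},{"x":0,"y":0,"z":0,"ax":0,"ay":0,"az":0,"jaw":0.3}]'; python3 -c "
from h import *
tocmd([615.3,-208.6,40],.145)
s=snap('wrist','w5')"
```

```text
clock: 7.13
eef_pos: [610.6, -211.9, 93.6]
tcp_rot: [-0.001, 0.997, 0.071, -0.005]
ft_force: [-0.4, -0.2, 0.0]
grip_width: 55.0
at [ 610.6 -211.9   93.6] yaw 0.142 shift [ 0.0056 -0.0024  0.0535] dist 0.0539 turn [-0.0028  0.0092 -0.0035]
```

View pics/w5.png

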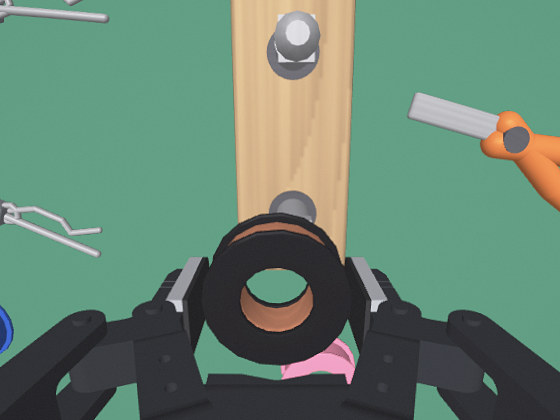

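```bash
python3 -c "
from h import *
s=snap('wrist'); print('sp2',ray(s,[[298,33]],72).round(1),ray(s,[[293,53]],12).round(1),'sp3base',ray(s,[[292,212]],12).round(1))"
python3 -m pendant '[{"x":0.005,"y":-0.002,"z":0,"ax":-0.003,"ay":0.009,"az":-0.003,"jaw":0.3},{"x":0.001,"y":0,"z":0,"ax":0,"ay":0,"az":0,"jaw":0.3},{"x":0,"y":0,"z":0,"ax":0,"ay":0,"az":0,"jaw":0.3}]'; python3 -c "
from h import *
tocmd([615.3,-208.6,14],.145)"
```

```text
sp2 [[ 605.7 -114.7   72. ]] [[ 605.7 -115.    12. ]] sp3base [[ 619.5 -208.3   12. ]]
clock: 7.48
eef_pos: [617.7, -210.6, 95.4]
tcp_rot: [0.001, 0.997, 0.072, 0.002]
ft_force: [-0.2, -0.1, -0.7]
grip_width: 54.5
at [ 617.7 -210.6   95.4] yaw 0.143 shift [-0.0023 -0.0025  0.0814] dist 0.0815 turn [ 0.0025 -0.0035 -0.0017]
```

```bash
python3 -m pendant '[{"x":-0.0012,"y":-0.0022,"z":0.015,"ax":0.002,"ay":-0.003,"az":0,"jaw":0.3},{"x":0,"y":0,"z":0.015,"ax":0,"ay":0,"az":0,"jaw":0.3},{"x":0,"y":0,"z":0.01,"ax":0,"ay":0,"az":0,"jaw":0.3},{"x":0,"y":0,"z":0,"ax":0,"ay":0,"az":0,"jaw":0.3}]'; python3 -c "
from h import *
tocmd([616.2,-208.7,14],.145)"
```

```text
clock: 7.82
eef_pos: [619.9, -210.5, 58.6]
tcp_rot: [0.003, 0.997, 0.072, 0.004]
ft_force: [-1.9, 0.9, 2.5]
grip_width: 55.0
at [ 619.9 -210.5   58.6] yaw 0.144 shift [-0.0038 -0.0026  0.0445] dist 0.0447 turn [ 0.0062 -0.0079 -0.001 ]
```

```bash
python3 -m pendant '[{"x":-0.0036,"y":-0.0024,"z":0,"ax":0.006,"ay":-0.008,"az":0,"jaw":0.3},{"x":0,"y":0,"z":0,"ax":0,"ay":0,"az":0,"jaw":0.3},{"x":0,"y":0,"z":0.006,"ax":0,"ay":0,"az":0,"jaw":0.3},{"x":0,"y":0,"z":0.006,"ax":0,"ay":0,"az":0,"jaw":0.3},{"x":0,"y":0,"z":0,"ax":0,"ay":0,"az":0,"jaw":0.3}]'; python3 -c "
from h import *
tocmd([616.2,-208.7,14],.145)"
```

```text
clock: 8.23
eef_pos: [618.9, -208.6, 49.2]
tcp_rot: [0.001, 0.997, 0.072, 0.003]
ft_force: [0.4, 1.3, -2.0]
grip_width: 55.0
at [ 618.9 -208.6   49.2] yaw 0.144 shift [-0.0029 -0.0004  0.0352] dist 0.0353 turn [ 0.0015 -0.0054 -0.0014]
```

```bash
python3 -m pendant '[{"x":-0.0015,"y":0,"z":0.008,"ax":0.001,"ay":-0.005,"az":0,"jaw":0.3},{"x":-0.0005,"y":0,"z":0.01,"ax":0,"ay":0,"az":0,"jaw":0.3},{"x":0,"y":0,"z":0.008,"ax":0,"ay":0,"az":0,"jaw":0.3},{"x":0,"y":0,"z":0,"ax":0,"ay":0,"az":0,"jaw":0.3}]'; python3 -c "
from h import *
tocmd([616.2,-208.7,14],.145)"
```

```text
clock: 8.57
eef_pos: [617.4, -207.5, 21.6]
tcp_rot: [-0.0, 0.997, 0.072, 0.0]
ft_force: [-0.4, 0.5, -0.8]
grip_width: 54.7
at [ 617.4 -207.5   21.6] yaw 0.144 shift [-0.0014  0.0011  0.0076] dist 0.0078 turn [-0.0008 -0.0008 -0.0009]
```

```bash
python3 -m pendant '[{"x":-0.0005,"y":0,"z":0.004,"ax":0,"ay":0,"az":0,"jaw":0.3},{"x":0,"y":0,"z":0.003,"ax":0,"ay":0,"az":0,"jaw":0.3},{"x":0,"y":0,"z":0,"ax":0,"ay":0,"az":0,"jaw":0.3},{"x":0,"y":0,"z":0,"ax":0,"ay":0,"az":0,"jaw":0.85},{"x":0,"y":0,"z":0,"ax":0,"ay":0,"az":0,"jaw":0.85},{"x":0,"y":0,"z":0,"ax":0,"ay":0,"az":0,"jaw":0.85},{"x":0,"y":0,"z":-0.02,"ax":0,"ay":0,"az":0,"jaw":0.85},{"x":0,"y":0,"z":-0.04,"ax":0,"ay":0,"az":0,"jaw":0.85},{"x":0,"y":0,"z":-0.04,"ax":0,"ay":0,"az":0,"jaw":0.85},{"x":0,"y":0,"z":-0.03,"ax":0,"ay":0,"az":0,"jaw":0.85},{"x":0,"y":0,"z":0,"ax":0,"ay":0,"az":0,"jaw":0.85}]'; python3 -c "
from h import *
tocmd([560,390,140],0)
s=snap('top','top1'); im=s['frame'][170:240,240:400,::-1]; cv2.imwrite('pics/c2.png',cv2.resize(im,None,fx=4,fy=4))
print(proj(s,[[560,234,66],[560,104,10],[560,363,61]]))"
```

```text
clock: 9.48
eef_pos: [613.0, -208.5, 144.7]
tcp_rot: [-0.002, 0.997, 0.072, -0.005]
ft_force: [0.1, -0.9, -0.1]
grip_width: 72.5
at [ 613.  -208.5  144.7] yaw 0.144 shift [ 0.0334 -0.5999  0.007 ] dist 0.6009 turn [-0.0036  0.0104  0.1438]
[[173.63185328 211.54288218]
 [225.7821278  212.64270684]
 [124.71782283 211.96968338]]
```

```bash
python3 -m pendant '[{"x":0.002,"y":-0.03,"z":-0.01,"ax":0,"ay":0,"az":0.02,"jaw":0},{"x":0.002,"y":-0.04,"z":0,"ax":0,"ay":0,"az":0.02,"jaw":0},{"x":0.002,"y":-0.04,"z":0,"ax":0,"ay":0,"az":0.02,"jaw":0},{"x":0.002,"y":-0.04,"z":0,"ax":0,"ay":0,"az":0.02,"jaw":0},{"x":0.002,"y":-0.04,"z":0,"ax":0,"ay":0,"az":0.02,"jaw":0},{"x":0.002,"y":-0.04,"z":0,"ax":0,"ay":0,"az":0.02,"jaw":0},{"x":0.002,"y":-0.04,"z":0,"ax":0,"ay":0,"az":0.02,"jaw":0},{"x":0.002,"y":-0.04,"z":0,"ax":0,"ay":0,"az":0,"jaw":0},{"x":0.002,"y":-0.04,"z":0,"ax":0,"ay":0,"az":0,"jaw":0},{"x":0.002,"y":-0.04,"z":0,"ax":0,"ay":0,"az":0,"jaw":0},{"x":0,"y":-0.03,"z":0,"ax":0,"ay":0,"az":0,"jaw":0},{"x":0,"y":0,"z":0,"ax":0,"ay":0,"az":0,"jaw":0}]'; python3 -c "
from h import *
tocmd([560,395,140],0)"
```

```text
clock: 10.53
eef_pos: [605.2, 224.5, 138.9]
tcp_rot: [0.0, 1.0, -0.007, -0.014]
ft_force: [1.2, 0.4, -0.7]
grip_width: -0.5
at [605.2 224.5 138.9] yaw -0.013 shift [-4.750e-02 -1.699e-01  1.000e-04] dist 0.1764 turn [ 0.0003  0.0271 -0.0134]
```

```bash
python3 -m pendant '[{"x":-0.01,"y":-0.035,"z":-0.005,"ax":0,"ay":0.013,"az":-0.013,"jaw":0},{"x":-0.01,"y":-0.04,"z":0,"ax":0,"ay":0.013,"az":0,"jaw":0},{"x":-0.01,"y":-0.04,"z":0,"ax":0,"ay":0,"az":0,"jaw":0},{"x":-0.01,"y":-0.04,"z":0,"ax":0,"ay":0,"az":0,"jaw":0},{"x":-0.006,"y":-0.015,"z":0,"ax":0,"ay":0,"az":0,"jaw":0},{"x":0,"y":0,"z":0,"ax":0,"ay":0,"az":0,"jaw":0}]'; python3 -c "
from h import *
tocmd([560,395,34],0)"
```

```text
clock: 11.03
eef_pos: [554.8, 396.9, 133.9]
tcp_rot: [0.004, 1.0, -0.0, -0.005]
ft_force: [0.2, -0.0, 0.3]
grip_width: -0.4
at [554.8 396.9 133.9] yaw -0.0 shift [0.0062 0.0012 0.0999] dist 0.1001 turn [ 0.0076  0.01   -0.0004]
```

```bash
python3 -m pendant '[{"x":0.003,"y":0.001,"z":0.02,"ax":0.007,"ay":0.01,"az":0,"jaw":0},{"x":0.003,"y":0,"z":0.03,"ax":0,"ay":0,"az":0,"jaw":0},{"x":0,"y":0,"z":0.03,"ax":0,"ay":0,"az":0,"jaw":0},{"x":0,"y":0,"z":0.015,"ax":0,"ay":0,"az":0,"jaw":0},{"x":0,"y":0,"z":0,"ax":0,"ay":0,"az":0,"jaw":0}]'; python3 -c "
from h import *
tocmd([560,290,34],0)"
```

```text
clock: 11.45
eef_pos: [561.0, 390.9, 32.5]
tcp_rot: [0.002, 1.0, 0.001, -0.0]
ft_force: [-0.6, -0.6, -0.4]
grip_width: -0.3
at [561.  390.9  32.5] yaw 0.002 shift [-0.0012  0.1009 -0.001 ] dist 0.1009 turn [0.0043 0.0002 0.0025]
```

```bash
python3 -m pendant '[{"x":0,"y":0.015,"z":0,"ax":0,"ay":0,"az":0,"jaw":0},{"x":0,"y":0.015,"z":0,"ax":0,"ay":0,"az":0,"jaw":0},{"x":0,"y":0.015,"z":0,"ax":0,"ay":0,"az":0,"jaw":0},{"x":0,"y":0.015,"z":0,"ax":0,"ay":0,"az":0,"jaw":0},{"x":0,"y":0.015,"z":0,"ax":0,"ay":0,"az":0,"jaw":0}]'; python3 -c "
from h import *
tocmd([560,290,34],0)"
```

```text
clock: 11.87
eef_pos: [559.2, 314.7, 31.1]
tcp_rot: [-0.002, 1.0, -0.001, -0.003]
ft_force: [-1.3, 8.6, -6.6]
grip_width: 0.3
at [559.2 314.7  31.1] yaw -0.002 shift [ 0.0008  0.0247 -0.0029] dist 0.0248 turn [-0.003   0.0058 -0.0016]
```

```bash
python3 -m pendant '[{"x":0,"y":0.012,"z":-0.001,"ax":0,"ay":0,"az":0,"jaw":0},{"x":0,"y":0.012,"z":0,"ax":0,"ay":0,"az":0,"jaw":0},{"x":0,"y":0.006,"z":0,"ax":0,"ay":0,"az":0,"jaw":0},{"x":0,"y":0.004,"z":0,"ax":0,"ay":0,"az":0,"jaw":0},{"x":0,"y":0.004,"z":0,"ax":0,"ay":0,"az":0,"jaw":0}]'; python3 -c "
from h import *
tocmd([560,290,34],0)"
```

```text
clock: 12.28
eef_pos: [559.4, 291.1, 33.4]
tcp_rot: [-0.021, 1.0, -0.011, -0.001]
ft_force: [-1.2, 21.7, -11.9]
grip_width: 0.3
at [559.4 291.1  33.4] yaw -0.022 shift [ 0.0006  0.0011 -0.0006] dist 0.0014 turn [-0.0425  0.0021 -0.0217]
```

```bash
python3 -m pendant '[{"x":0,"y":0.004,"z":0,"ax":0,"ay":0,"az":0,"jaw":0},{"x":0,"y":-0.02,"z":0,"ax":-0.02,"ay":0,"az":-0.01,"jaw":0},{"x":0,"y":-0.03,"z":0,"ax":-0.02,"ay":0,"az":-0.01,"jaw":0},{"x":0,"y":-0.035,"z":0,"ax":0,"ay":0,"az":0,"jaw":0},{"x":0,"y":-0.03,"z":-0.01,"ax":0,"ay":0,"az":0,"jaw":0},{"x":0,"y":0,"z":-0.03,"ax":0,"ay":0,"az":0,"jaw":0},{"x":0,"y":0,"z":-0.03,"ax":0,"ay":0,"az":0,"jaw":0},{"x":0,"y":0,"z":-0.03,"ax":0,"ay":0,"az":0,"jaw":0},{"x":0,"y":0,"z":-0.01,"ax":0,"ay":0,"az":0,"jaw":0},{"x":0,"y":0,"z":0,"ax":0,"ay":0,"az":0,"jaw":0}]'; python3 -c "
from h import *
tocmd([560,90,160],0)
s=snap('top'); a=s['frame'][180:245,110:240,::-1]; s=snap('side'); b=s['frame'][110:200,220:310,::-1]
cv2.imwrite('pics/c3.png',np.hstack([cv2.resize(a,(520,260),interpolation=2),cv2.resize(b,(260,260),interpolation=2)]))"
```

```text
clock: 13.12
eef_pos: [563.9, 400.7, 154.5]
tcp_rot: [-0.005, 1.0, -0.006, -0.0]
ft_force: [0.0, -0.3, -0.4]
grip_width: -0.1
at [563.9 400.7 154.5] yaw -0.012 shift [-3.000e-04  3.107e-01 -8.400e-03] dist 0.3108 turn [-0.0091  0.0002 -0.0117]
```

View pics/c3.png

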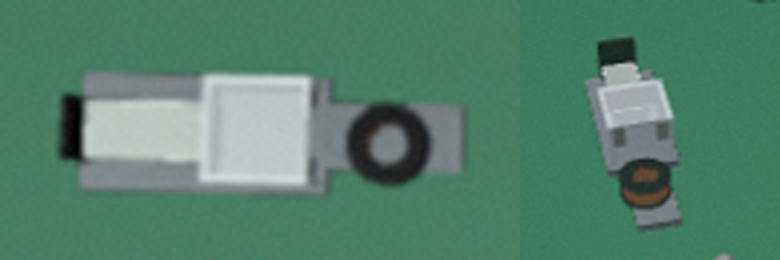

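```bash
python3 -m pendant '[{"x":0,"y":0.03,"z":-0.005,"ax":-0.009,"ay":0,"az":-0.011,"jaw":1},{"x":0,"y":0.04,"z":0,"ax":0,"ay":0,"az":0,"jaw":1},{"x":0,"y":0.04,"z":0,"ax":0,"ay":0,"az":0,"jaw":1},{"x":0,"y":0.04,"z":0,"ax":0,"ay":0,"az":0,"jaw":1},{"x":0,"y":0.04,"z":0,"ax":0,"ay":0,"az":0,"jaw":1},{"x":0,"y":0.04,"z":0,"ax":0,"ay":0,"az":0,"jaw":1},{"x":0,"y":0.04,"z":0,"ax":0,"ay":0,"az":0,"jaw":1},{"x":0,"y":0.025,"z":0,"ax":0,"ay":0,"az":0,"jaw":1},{"x":0,"y":0,"z":0,"ax":0,"ay":0,"az":0,"jaw":1}]'; python3 -c "
from h import *
s=snap('top'); print(ray(s,[[207.25,215.75]],34).round(1))
tocmd([560,110,160],0); s=snap('wrist','w6'); c=circ(s,dark(s,(150,100,400,255)),34); print(c)"
```

```text
clock: 13.97
eef_pos: [550.5, 90.5, 139.9]
tcp_rot: [0.004, 1.0, 0.001, -0.014]
ft_force: [0.3, 0.6, 0.5]
grip_width: 85.6
[[550.4 150.9  34. ]]
at [550.1  92.1 139.6] yaw 0.001 shift [ 0.0093 -0.0178 -0.0208] dist 0.0289 turn [0.0062 0.0292 0.0011]
[array([551.4, 153.9]), np.float64(27.6)]
```

View pics/w6.png

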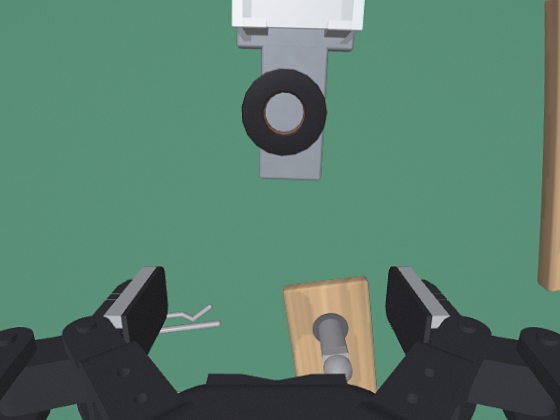

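```bash
python3 -c "
from h import *
s=snap('wrist'); print('apron',ray(s,[[262,80],[325,80],[260,177],[321,178]],10).round(1).tolist()); tocmd([551.4,153.9,70],0)"
```

```text
apron [[536.4, 177.9, 10.0], [580.5, 178.1, 10.0], [534.5, 108.6, 10.0], [580.1, 108.3, 10.0]]
at [551.2  95.3 140.5] yaw 0.004 shift [ 0.0023 -0.0589  0.0702] dist 0.0917 turn [0.0046 0.0269 0.0036]
```

```bash
python3 -m pendant '[{"x":0,"y":-0.02,"z":0.015,"ax":0.006,"ay":0.029,"az":0,"jaw":1},{"x":0,"y":-0.025,"z":0.025,"ax":0,"ay":0,"az":0,"jaw":1},{"x":0,"y":-0.015,"z":0.025,"ax":0,"ay":0,"az":0,"jaw":1},{"x":0,"y":0,"z":0,"ax":0,"ay":0,"az":0,"jaw":1},{"x":0,"y":0,"z":0,"ax":0,"ay":0,"az":0,"jaw":1}]'; python3 -c "
from h import *
tocmd([551.4,153.9,12],0)"
```

```text
clock: 14.53
eef_pos: [551.6, 163.3, 72.5]
tcp_rot: [-0.002, 1.0, 0.004, 0.003]
ft_force: [0.1, 0.4, 0.8]
grip_width: 85.2
at [551.6 163.3  72.5] yaw 0.008 shift [-0.0006  0.0096  0.0605] dist 0.0613 turn [-0.0035 -0.0058  0.0077]
```

```bash
python3 -m pendant '[{"x":0,"y":0.006,"z":0.015,"ax":-0.003,"ay":-0.006,"az":0.008,"jaw":1},{"x":0,"y":0.003,"z":0.02,"ax":0,"ay":0,"az":0,"jaw":1},{"x":0,"y":0,"z":0.012,"ax":0,"ay":0,"az":0,"jaw":1},{"x":0,"y":0,"z":0,"ax":0,"ay":0,"az":0,"jaw":1},{"x":0,"y":0,"z":0,"ax":0,"ay":0,"az":0,"jaw":1}]'; python3 -c "
from h import *
tocmd([551.4,153.9,13],0)"
```

```text
clock: 14.95
eef_pos: [554.0, 154.3, 24.8]
tcp_rot: [0.0, 1.0, 0.001, 0.002]
ft_force: [-0.6, -1.1, 0.3]
grip_width: 85.3
at [554.  154.3  24.8] yaw 0.002 shift [-0.0026  0.0004  0.0117] dist 0.012 turn [ 0.     -0.0031  0.0025]
```

```bash
python3 -m pendant '[{"x":-0.002,"y":0,"z":0.006,"ax":0,"ay":-0.003,"az":0.002,"jaw":1},{"x":0,"y":0,"z":0.005,"ax":0,"ay":0,"az":0,"jaw":1},{"x":0,"y":0,"z":0,"ax":0,"ay":0,"az":0,"jaw":0.4},{"x":0,"y":0,"z":0,"ax":0,"ay":0,"az":0,"jaw":0.3},{"x":0,"y":0,"z":0,"ax":0,"ay":0,"az":0,"jaw":0.3},{"x":0,"y":0,"z":0,"ax":0,"ay":0,"az":0,"jaw":0.3},{"x":0,"y":0,"z":0,"ax":0,"ay":0,"az":0,"jaw":0.3},{"x":0,"y":0,"z":0,"ax":0,"ay":0,"az":0,"jaw":0.3}]' 40; python3 -c "
from h import *
tocmd([551.4,153.9,12],0)
s=snap('wrist','w7'); T=tool(); c=dark(s,(206,190,346,365)); print(c.min(0),c.max(0))"
```

```text
clock: 15.62
eef_pos: [554.5, 153.4, 16.7]
tcp_rot: [-0.0, 1.0, -0.001, 0.003]
ft_force: [-0.8, 0.1, -1.3]
grip_width: 55.1
at [554.5 153.4  16.7] yaw -0.001 shift [-0.0032 -0.0005  0.0047] dist 0.0057 turn [-0.0005 -0.0052 -0.0012]
[206 206] [345 354]
```

```bash
python3 -m pendant '[{"x":0,"y":0,"z":-0.015,"ax":0,"ay":0,"az":0,"jaw":0.3},{"x":0,"y":0,"z":-0.04,"ax":0,"ay":0,"az":0,"jaw":0.3},{"x":0,"y":0,"z":-0.04,"ax":0,"ay":0,"az":0,"jaw":0.3},{"x":0,"y":0.02,"z":-0.03,"ax":0,"ay":0,"az":0,"jaw":0.3},{"x":0,"y":0.04,"z":-0.02,"ax":0,"ay":0,"az":-0.03,"jaw":0.3},{"x":0,"y":0.04,"z":0,"ax":0,"ay":0,"az":-0.03,"jaw":0.3},{"x":0,"y":0.04,"z":0,"ax":0,"ay":0,"az":-0.03,"jaw":0.3},{"x":0,"y":0.04,"z":0,"ax":0,"ay":0,"az":-0.03,"jaw":0.3},{"x":0,"y":0.04,"z":0,"ax":0,"ay":0,"az":-0.025,"jaw":0.3},{"x":0,"y":0.03,"z":0,"ax":0,"ay":0,"az":0,"jaw":0.3},{"x":0,"y":0,"z":0,"ax":0,"ay":0,"az":0,"jaw":0.3},{"x":0,"y":0,"z":0,"ax":0,"ay":0,"az":0,"jaw":0.3}]'; python3 -c "
from h import *
tocmd([590.5,-20.5,95],0.145)
s=snap('wrist','w8'); print(proj(s,[[590.5,-20.5,72],[590.5,-20.5,12],[604.5,-114.5,72]]))"
```

```text
clock: 16.67
eef_pos: [572.6, -104.2, 169.0]
tcp_rot: [0.002, 0.997, 0.078, 0.005]
ft_force: [-0.6, -0.0, -0.8]
grip_width: 55.0
at [ 572.6 -104.2  169. ] yaw 0.157 shift [ 0.0301 -0.0803  0.0739] dist 0.1132 turn [ 0.0051 -0.0095  0.0118]
[[324.83244459  84.1466378 ]
 [314.39250041  87.60053945]
 [318.74084318 229.39431858]]
```

View pics/w8.png

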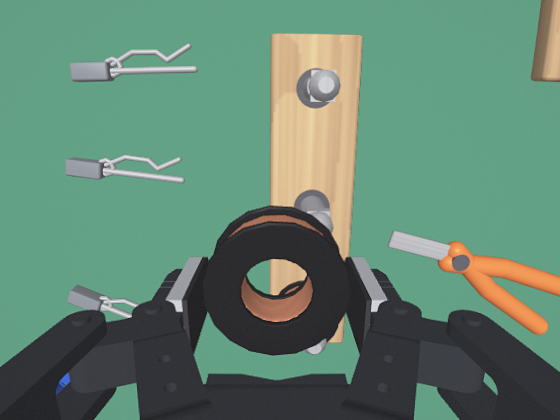

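```bash
python3 -c "
from h import *
s=snap('wrist'); T=tool(); print('reel in tool',totool(ray(s,[[277,289]],T[2,3]+17.3)).round(1), ray(s,[[326,85]],72).round(1))"
python3 -m pendant '[{"x":0.01,"y":-0.020,"z":0.01,"ax":0.005,"ay":-0.009,"az":0.011,"jaw":0.3},{"x":0.01,"y":-0.03,"z":0.02,"ax":0,"ay":0,"az":0,"jaw":0.3},{"x":0.008,"y":-0.025,"z":0.02,"ax":0,"ay":0,"az":0,"jaw":0.3},{"x":0,"y":0,"z":0.01,"ax":0,"ay":0,"az":0,"jaw":0.3},{"x":0,"y":0,"z":0,"ax":0,"ay":0,"az":0,"jaw":0.3},{"x":0,"y":0,"z":0,"ax":0,"ay":0,"az":0,"jaw":0.3}]'; python3 -c "
from h import *
tocmd([590,-20.7,100],.145)"
```

```text
reel in tool [[  0.2   0.2 -17.3]] [[591.5 -20.8  72. ]]
clock: 17.27
eef_pos: [588.5, -14.5, 107.4]
tcp_rot: [-0.0, 0.997, 0.077, 0.0]
ft_force: [0.8, -0.1, -0.9]
grip_width: 55.0
at [588.5 -14.5 107.4] yaw 0.153 shift [0.0005 0.0064 0.0074] dist 0.0098 turn [-0.0008 -0.0005  0.0083]
```

```bash
python3 -m pendant '[{"x":0.0016,"y":0.0066,"z":0.008,"ax":0,"ay":0,"az":0.008,"jaw":0.3},{"x":0,"y":0,"z":0.008,"ax":0,"ay":0,"az":0,"jaw":0.3},{"x":0,"y":0,"z":0.006,"ax":0,"ay":0,"az":0,"jaw":0.3},{"x":0,"y":0,"z":0,"ax":0,"ay":0,"az":0,"jaw":0.3},{"x":0,"y":0,"z":0,"ax":0,"ay":0,"az":0,"jaw":0.3}]'; python3 -c "
from h import *
tocmd([591,-20.9,50],.145)"
```

```text
clock: 17.68
eef_pos: [592.1, -22.8, 85.5]
tcp_rot: [0.0, 0.997, 0.072, 0.002]
ft_force: [-0.4, 0.3, 0.4]
grip_width: 54.9
at [592.1 -22.8  85.5] yaw 0.144 shift [-0.001  -0.002   0.0355] dist 0.0355 turn [ 0.0007 -0.0031 -0.0009]
```

```bash
python3 -m pendant '[{"x":-0.001,"y":-0.002,"z":0.008,"ax":0,"ay":-0.003,"az":0,"jaw":0.3},{"x":0,"y":0,"z":0.008,"ax":0,"ay":0,"az":0,"jaw":0.3},{"x":0,"y":0,"z":0.008,"ax":0,"ay":0,"az":0,"jaw":0.3},{"x":0,"y":0,"z":0.006,"ax":0,"ay":0,"az":0,"jaw":0.3},{"x":0,"y":0,"z":0,"ax":0,"ay":0,"az":0,"jaw":0.3}]'; python3 -c "
from h import *
tocmd([591,-20.9,19],.145)"
```

```text
clock: 18.1
eef_pos: [591.2, -21.9, 53.4]
tcp_rot: [0.0, 0.997, 0.071, 0.001]
ft_force: [0.3, 1.7, -1.0]
grip_width: 55.0
at [591.2 -21.9  53.4] yaw 0.142 shift [-0.0001 -0.001   0.0344] dist 0.0344 turn [ 0.0007 -0.0012 -0.0032]
```

```bash
python3 -m pendant '[{"x":0,"y":-0.001,"z":0.01,"ax":0,"ay":0,"az":0,"jaw":0.3},{"x":0,"y":0,"z":0.01,"ax":0,"ay":0,"az":0,"jaw":0.3},{"x":0,"y":0,"z":0.008,"ax":0,"ay":0,"az":0,"jaw":0.3},{"x":0,"y":0,"z":0.004,"ax":0,"ay":0,"az":0,"jaw":0.3},{"x":0,"y":0,"z":0,"ax":0,"ay":0,"az":0,"jaw":0.3}]'; python3 -c "
from h import *
tocmd([591,-20.9,19],.145)"
```

```text
clock: 18.52
eef_pos: [591.5, -20.8, 17.6]
tcp_rot: [0.001, 0.997, 0.071, 0.001]
ft_force: [-2.3, -0.5, 11.0]
grip_width: 55.1
at [591.5 -20.8  17.6] yaw 0.142 shift [-0.0005 -0.     -0.0014] dist 0.0014 turn [ 0.0011 -0.0015 -0.0027]
```

```bash
python3 -m pendant '[{"x":0,"y":0,"z":0,"ax":0,"ay":0,"az":0,"jaw":0.9},{"x":0,"y":0,"z":0,"ax":0,"ay":0,"az":0,"jaw":0.9},{"x":0,"y":0,"z":0,"ax":0,"ay":0,"az":0,"jaw":0.9},{"x":0,"y":0,"z":-0.01,"ax":0,"ay":0,"az":0,"jaw":0.9},{"x":0,"y":0,"z":-0.03,"ax":0,"ay":0,"az":0,"jaw":0.9},{"x":0,"y":0,"z":-0.04,"ax":0,"ay":0,"az":0,"jaw":0.9},{"x":0,"y":0,"z":-0.04,"ax":0,"ay":0,"az":0,"jaw":0.9},{"x":0,"y":0,"z":-0.02,"ax":0,"ay":0,"az":0,"jaw":0.9}]'; python3 -m pendant '[{"x":0,"y":0,"z":0,"ax":0,"ay":0,"az":0.12,"jaw":0.5},{"x":0,"y":0,"z":0,"ax":0,"ay":0,"az":0.12,"jaw":0.5},{"x":0,"y":0,"z":0,"ax":0,"ay":0,"az":0.12,"jaw":0.5},{"x":0,"y":0,"z":0,"ax":0,"ay":0,"az":0.12,"jaw":0.5},{"x":0,"y":0,"z":0,"ax":0,"ay":0,"az":0.12,"jaw":0.5},{"x":0,"y":0,"z":0,"ax":0,"ay":0,"az":0.12,"jaw":0.5},{"x":0,"y":0,"z":0,"ax":0,"ay":0,"az":0.12,"jaw":0.5},{"x":0,"y":0,"z":0,"ax":0,"ay":0,"az":0.12,"jaw":0.5},{"x":0,"y":0,"z":0,"ax":0,"ay":0,"az":0.12,"jaw":0.5},{"x":0,"y":0,"z":0,"ax":0,"ay":0,"az":0.12,"jaw":0.5},{"x":0,"y":0,"z":0,"ax":0,"ay":0,"az":0.12,"jaw":0.5},{"x":0,"y":0,"z":0,"ax":0,"ay":0,"az":0.12,"jaw":0.5},{"x":0,"y":0,"z":0,"ax":0,"ay":0,"az":0.12,"jaw":0.5},{"x":0,"y":0,"z":0,"ax":0,"ay":0,"az":0,"jaw":0.5}]'; python3 -c "
from h import *
tocmd([420,-22,150],-1.426)"
```

```text
clock: 19.18
eef_pos: [587.0, -20.3, 158.9]
tcp_rot: [-0.001, 0.997, 0.071, -0.005]
ft_force: [1.6, 0.9, 1.3]
grip_width: 76.9
clock: 20.35
eef_pos: [593.1, -21.1, 184.4]
tcp_rot: [-0.005, 0.738, -0.675, 0.009]
ft_force: [0.1, -0.1, -1.1]
grip_width: 42.8
at [593.1 -21.1 184.4] yaw -1.483 shift [-0.0145  0.1731  0.031 ] dist 0.1765 turn [-0.019  -0.0063 -0.0566]
```

```bash
python3 -m pendant '[{"x":-0.003,"y":0.03,"z":0.003,"ax":-0.019,"ay":-0.006,"az":-0.056,"jaw":0.5},{"x":-0.006,"y":0.04,"z":0.005,"ax":0,"ay":0,"az":0,"jaw":0.5},{"x":-0.006,"y":0.04,"z":0.005,"ax":0,"ay":0,"az":0,"jaw":0.5},{"x":-0.006,"y":0.04,"z":0.005,"ax":0,"ay":0,"az":0,"jaw":0.5},{"x":0,"y":0.02,"z":0.005,"ax":0,"ay":0,"az":0,"jaw":0.5},{"x":0,"y":0,"z":0,"ax":0,"ay":0,"az":0,"jaw":0.5},{"x":0,"y":0,"z":0,"ax":0,"ay":0,"az":0,"jaw":0.5}]'; python3 -c "
from h import *
s=snap('wrist','w9'); tocmd([420,-22,150],-1.426)"
```

```text
clock: 20.93
eef_pos: [417.4, -24.1, 162.8]
tcp_rot: [-0.002, 0.766, -0.643, 0.004]
ft_force: [0.7, 0.4, 0.0]
grip_width: 42.8
at [417.6 -24.1 162.8] yaw -1.396 shift [-0.0017 -0.0026  0.0128] dist 0.0132 turn [-0.0078 -0.0026  0.0296]
```

View pics/w9.png

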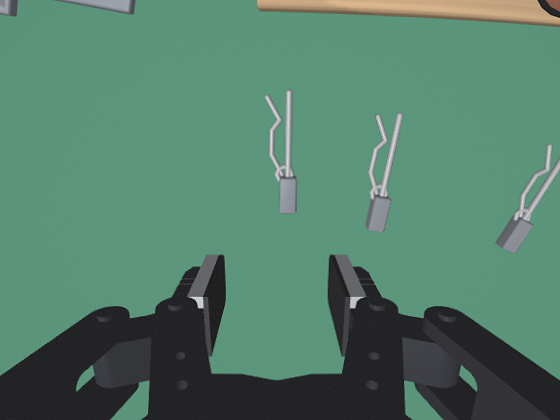

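```bash
python3 -c "
from h import *
s=snap('wrist')
for n,px in dict(A=[[289.3,92.5],[289.0,175],[288,212]],B=[[400,115.5],[385,194],[376,231]]).items():
    P=ray(s,px,7)[:,:2]; d=P[0]-P[1]; L=np.linalg.norm(d); d/=L; o=P[0]-78*d
    print(n,P.round(1).tolist(),'leg',L.round(1),'blockend',((P[2]-o)@d).round(1),'ang',np.rad2deg(np.arctan2(d[1],d[0])).round(2),'origin',o.round(1), 'grasp -5', (o-5*d).round(1))
    tocmd([*(o-5*d),60],np.arctan2(d[1],d[0])-np.pi/2)
"
```

```text
A [[496.3, -21.0], [432.5, -32.6], [401.4, -37.6]] leg 64.9 blockend -18.3 ang 10.31 origin [419.6 -35. ] grasp -5 [414.6 -35.9]
at [419.1 -24.3 163. ] yaw -1.397 shift [0.0103 0.0073 0.1029] dist 0.1037 turn [-0.0091 -0.0032 -0.0063]
B [[494.9, -110.5], [430.7, -114.4], [397.8, -114.9]] leg 64.3 blockend -19.1 ang 3.46 origin [ 417.  -115.2] grasp -5 [ 412.  -115.5]
at [419.1 -24.3 163. ] yaw -1.397 shift [0.0883 0.0236 0.103 ] dist 0.1378 turn [-0.0093 -0.0027  0.1133]
```

```bash
python3 -m pendant '[{"x":0.005,"y":0.003,"z":0.025,"ax":-0.009,"ay":-0.003,"az":-0.006,"jaw":0.5},{"x":0.005,"y":0.004,"z":0.035,"ax":0,"ay":0,"az":0,"jaw":0.5},{"x":0,"y":0,"z":0.035,"ax":0,"ay":0,"az":0,"jaw":0.5},{"x":0,"y":0,"z":0.01,"ax":0,"ay":0,"az":0,"jaw":0.5},{"x":0,"y":0,"z":0,"ax":0,"ay":0,"az":0,"jaw":0.5},{"x":0,"y":0,"z":0,"ax":0,"ay":0,"az":0,"jaw":0.5}]'; python3 -c "
from h import *
tocmd([414.6,-35.9,25],-1.391)
s=snap('wrist','w10')"
```

```text
clock: 21.53
eef_pos: [434.3, -39.3, 58.5]
tcp_rot: [-0.005, 0.77, -0.638, 0.011]
ft_force: [0.1, -0.4, -0.1]
grip_width: 43.0
at [434.3 -39.3  58.5] yaw -1.383 shift [-0.0073  0.0194  0.033 ] dist 0.039 turn [-0.0218 -0.0094  0.0081]
```

```bash
python3 -m pendant '[{"x":-0.004,"y":0.01,"z":0.01,"ax":-0.022,"ay":-0.009,"az":0.008,"jaw":0.5},{"x":-0.003,"y":0.009,"z":0.012,"ax":0,"ay":0,"az":0,"jaw":0.5},{"x":0,"y":0,"z":0.008,"ax":0,"ay":0,"az":0,"jaw":0.5},{"x":0,"y":0,"z":0,"ax":0,"ay":0,"az":0,"jaw":0.5},{"x":0,"y":0,"z":0,"ax":0,"ay":0,"az":0,"jaw":0.5}]'; python3 -c "
from h import *
tocmd([414.6,-35.9,4],-1.391)"
```

```text
clock: 22.0
eef_pos: [419.9, -36.7, 30.2]
tcp_rot: [-0.001, 0.768, -0.641, 0.004]
ft_force: [-0.2, 0.3, 0.6]
grip_width: 42.6
at [419.9 -36.7  30.2] yaw -1.391 shift [-0.0019  0.0053  0.0262] dist 0.0268 turn [-0.0068 -0.0037  0.0003]
```

```bash
python3 -m pendant '[{"x":-0.002,"y":0.005,"z":0.008,"ax":-0.006,"ay":-0.004,"az":0,"jaw":0.5},{"x":0,"y":0.001,"z":0.009,"ax":0,"ay":0,"az":0,"jaw":0.5},{"x":0,"y":0,"z":0.007,"ax":0,"ay":0,"az":0,"jaw":0.5},{"x":0,"y":0,"z":0.001,"ax":0,"ay":0,"az":0,"jaw":0.5},{"x":0,"y":0,"z":0,"ax":0,"ay":0,"az":0,"jaw":0.5}]'; python3 -c "
from h import *
tocmd([414.6,-35.9,4],-1.391)
s=snap('wrist','w10')"
```

```text
clock: 22.42
eef_pos: [415.9, -36.3, 4.9]
tcp_rot: [-0.001, 0.768, -0.641, 0.002]
ft_force: [-0.4, -0.3, -0.1]
grip_width: 42.9
at [415.9 -36.3   4.9] yaw -1.39 shift [-0.0006  0.0012  0.0009] dist 0.0016 turn [-0.0041 -0.001   0.0005]
```

View pics/w10.png

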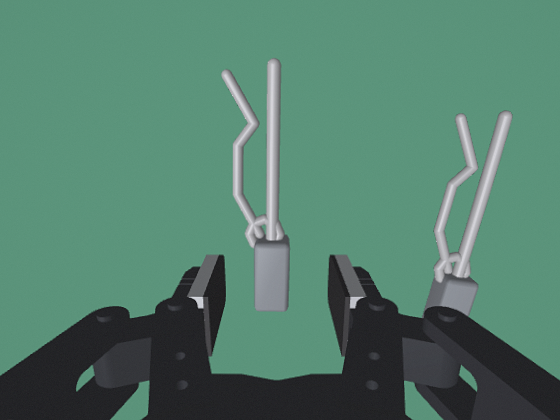

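```bash
python3 -m pendant '[{"x":-0.0005,"y":0.001,"z":0.001,"ax":0,"ay":0,"az":0,"jaw":0.5},{"x":0,"y":0,"z":0.0005,"ax":0,"ay":0,"az":0,"jaw":0.2},{"x":0,"y":0,"z":0,"ax":0,"ay":0,"az":0,"jaw":0},{"x":0,"y":0,"z":0,"ax":0,"ay":0,"az":0,"jaw":0},{"x":0,"y":0,"z":0,"ax":0,"ay":0,"az":0,"jaw":0},{"x":0,"y":0,"z":0,"ax":0,"ay":0,"az":0,"jaw":0}]' 90; python3 -c "
from h import *
tocmd([414.6,-35.9,60],-1.391)"; python3 -m pendant '[{"x":0,"y":0,"z":-0.01,"ax":0,"ay":0,"az":0,"jaw":0},{"x":0,"y":0,"z":-0.025,"ax":0,"ay":0,"az":0,"jaw":0},{"x":0,"y":0,"z":-0.025,"ax":0,"ay":0,"az":0,"jaw":0},{"x":0,"y":0,"z":-0.01,"ax":0,"ay":0,"az":0,"jaw":0},{"x":0,"y":0,"z":0,"ax":0,"ay":0,"az":0,"jaw":0},{"x":0,"y":0,"z":0,"ax":0,"ay":0,"az":0,"jaw":0}]'; python3 -c "
from h import *
tocmd([480,-38,60],-1.426)
s=snap('wrist','w11')
f=s['frame'].astype(int); m=((abs(f[:,:,1]-f[:,:,0])<18)&(f.mean(2)>110)).astype(np.uint8)
for r in range(50,250,20): 
    x=np.where(m[r,200:350])[0]+200; print(r,x.min() if len(x) else '',x.max() if len(x) else '', x.tolist()[-14:])"
```

```text
clock: 22.97
eef_pos: [415.5, -36.1, 4.7]
tcp_rot: [-0.002, 0.768, -0.641, 0.003]
ft_force: [-0.2, -0.6, 0.1]
grip_width: 10.8
at [415.5 -36.1   4.7] yaw -1.39 shift [-0.0002  0.0005 -0.0553] dist 0.0553 turn [-0.0059 -0.0018  0.0005]
clock: 23.47
eef_pos: [414.2, -35.8, 76.9]
tcp_rot: [-0.001, 0.768, -0.641, 0.002]
ft_force: [-0.3, -0.9, 0.3]
grip_width: 10.9
at [414.2 -35.8  76.9] yaw -1.39 shift [ 0.0139 -0.0643  0.0172] dist 0.068 turn [-0.004  -0.0008  0.0355]
50   []
70 224 281 [231, 269, 270, 271, 272, 273, 274, 275, 276, 277, 278, 279, 280, 281]
90 233 281 [242, 269, 270, 271, 272, 273, 274, 275, 276, 277, 278, 279, 280, 281]
110 244 281 [253, 254, 270, 271, 272, 273, 274, 275, 276, 277, 278, 279, 280, 281]
130 244 281 [254, 255, 270, 271, 272, 273, 274, 275, 276, 277, 278, 279, 280, 281]
150 236 281 [243, 244, 270, 271, 272, 273, 274, 275, 276, 277, 278, 279, 280, 281]
170 236 281 [243, 244, 270, 271, 272, 273, 274, 275, 276, 277, 278, 279, 280, 281]
190 237 281 [243, 244, 270, 271, 272, 273, 274, 275, 276, 277, 278, 279, 280, 281]
210 246 281 [254, 255, 270, 271, 272, 273, 274, 275, 276, 277, 278, 279, 280, 281]
230 249 286 [273, 274, 275, 276, 277, 278, 279, 280, 281, 282, 283, 284, 285, 286]
```

```bash
python3 -m pendant '[{"x":0.003,"y":-0.015,"z":0.004,"ax":-0.004,"ay":0,"az":0.017,"jaw":0},{"x":0.004,"y":-0.02,"z":0.006,"ax":0,"ay":0,"az":0.018,"jaw":0},{"x":0.004,"y":-0.015,"z":0.008,"ax":0,"ay":0,"az":0,"jaw":0},{"x":0,"y":-0.005,"z":0.004,"ax":0,"ay":0,"az":0,"jaw":0},{"x":0,"y":0,"z":0,"ax":0,"ay":0,"az":0,"jaw":0},{"x":0,"y":0,"z":0,"ax":0,"ay":0,"az":0,"jaw":0}]'; python3 -c "
from h import *
tocmd([482,-37,51.7],-1.426)
s=snap('wrist','w12'); T=tool(); print(ray(s,[[275.5,70],[275.5,210]],T[2,3]+2.3).round(1), totool(ray(s,[[275.5,70],[275.5,210]],T[2,3]+2.3)).round(1))
print(proj(s,[[591,-21,72],[591,-21,36],[591,-21,54]]))"
```

```text
clock: 24.02
eef_pos: [466.7, -36.6, 48.2]
tcp_rot: [0.003, 0.756, -0.655, -0.005]
ft_force: [0.4, 0.1, -0.4]
grip_width: 10.9
at [466.7 -36.6  48.2] yaw -1.427 shift [ 0.0025 -0.0151 -0.0037] dist 0.0157 turn [ 0.0104  0.0031 -0.0013]
[[546.  -24.9  50.6]
 [494.1 -32.4  50.6]] [[ -0.1 -80.6  -3.2]
 [ -0.1 -28.3  -2.6]]
[[ 284.44976884 -103.48337415]
 [ 282.66508207  -53.66255698]
 [ 283.43385816  -75.15417938]]
```

View pics/w12.png

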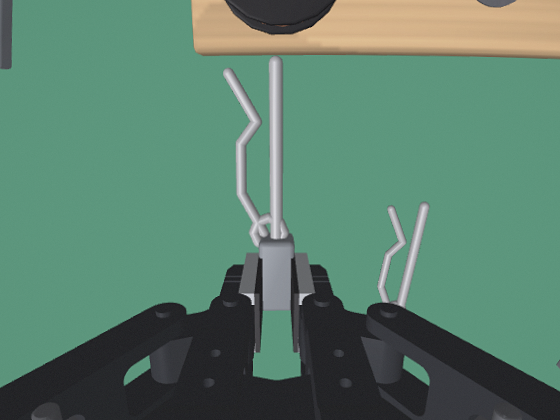

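```bash
python3 -c "
from h import *
tocmd([492.3,-35.4,51.7],-1.426)"; python3 -m pendant '[{"x":0.001,"y":-0.012,"z":-0.002,"ax":0.01,"ay":0.003,"az":0,"jaw":0},{"x":0.001,"y":-0.012,"z":-0.001,"ax":0,"ay":0,"az":0,"jaw":0},{"x":0,"y":0,"z":0,"ax":0,"ay":0,"az":0,"jaw":0},{"x":0,"y":0,"z":0,"ax":0,"ay":0,"az":0,"jaw":0}]'; python3 -c "
from h import *
tocmd([492.3,-35.4,51.7],-1.426)
s=snap('wrist','w13'); print(proj(s,[[591.2,-21,72],[591.2,-21,36],[591.2,-21,54],[581.3,-22.4,54]]))"
```

```text
at [466.2 -36.6  48.3] yaw -1.427 shift [ 0.0026 -0.026  -0.0037] dist 0.0264 turn [ 0.0109  0.0033 -0.0014]
clock: 24.4
eef_pos: [489.7, -34.5, 51.5]
tcp_rot: [0.001, 0.756, -0.655, -0.001]
ft_force: [-0.6, -0.0, -1.6]
grip_width: 11.2
at [489.7 -34.5  51.5] yaw -1.428 shift [ 0.0013 -0.0025 -0.0002] dist 0.0028 turn [ 0.0023  0.0009 -0.0016]
[[280.2064291  -11.91678972]
 [279.30670142  15.02392001]
 [279.69656729   3.3410949 ]
 [279.53779851  33.90292376]]
```

```bash
python3 -c "
import cv2,numpy as np
g=cv2.imread('pics/w13.png').max(2)
for r in range(0,62,4): print(r,' '.join('%3d'%v for v in g[r,220:344:4]))"
```

```text
0  54  52  51  53  51  52  42 127 162 169 177 178 187 200 201 201 200 195 131 121 110 100  97  60  50  51  51  51  50  48  48
4  54  51  52  54  54  53  35 137 159 163 167 169 172 168 182 191 148 140 127 116 107  97 180  61  53  53  50  50  47  49  48
8  54  54  54  53  53  52  96 125 156 162 164 161 162 158 154 149 138 132 125 115 109  97 183  47  52  51  50  50  48  48  50
12  54  54  54  54  54  50  97 112 159 155 155 157 158 155 153 147 137 133 121 112 102  89 178  47  50  52  52  50  51  47  48
16  57  54  52  54  52  50  98  43 203 147 154 156 152 149 145 141 134 125 119 110 100 192 173  57  51  52  51  49  50  49  50
20  56  54  52  54  54  53  98  97 202 202 147 150 145 144 141 136 129 123 115 108 185 200 172  51  54  50  48  51  51  48  51
24  56  56  54  55  54  56  33  99 206 205 207 137 141 141 140 133 128 119 106 184 205 205 168  51  50  51  50  51  49  51  49
28  52  55  54  53  53  54  45 106 103 103 103 103 172 120 118 115 106 149 102 104 106 103 110  50  50  51  48  50  51  50  49
32  57  55  54  57  54  54  52  56 112 110 129 124 197 196 200 200 200 199  90  90 106 
[... 228 characters left out ...]
0 102  98  92  90 110 105  46  51  51  51  51  47  46  47  48  47
44  58  59  54  55  57  53  56  56  53  43 116 117 124 113 109 103  98  91 104  93  49  53  51  52  51  50  49  48  51  48  42
48  58  58  57  58  55  57  57  54  53  54  46  51 112 115 107 102 105  93  42  52  50  51  50  50  51  51  49  50  46  46 213
52  70  58  59  58  53  55  54  55  57  56  54  55  51  48  46  49  48  54  54  52  52  50  51  50  50  50  49  51  47  43 216
56 185  62  60  58  58  56  55  57  56  54  56  53  53  90 135  51  52  52  54  51  52  50  50  49  52  48  51  47  44 221 218
60 201  76  59  60  57  59  57  56  53  54  54  53  60 183 175 122  53  54  52  53  53  52  50  51  49  48  50  49 198 208 207
```

```bash
python3 -m pendant '[{"x":0.0012,"y":-0.003,"z":0,"ax":0.002,"ay":0,"az":-0.001,"jaw":0},{"x":0,"y":-0.004,"z":0,"ax":0,"ay":0,"az":0,"jaw":0},{"x":0,"y":-0.004,"z":0,"ax":0,"ay":0,"az":0,"jaw":0},{"x":0,"y":0,"z":0,"ax":0,"ay":0,"az":0,"jaw":0}]'; python3 -c "
from h import *
tocmd([591.2-48*.9895,-21-48*.1444,51.7],-1.426); print(env.get_obs()['ft_force'].round(1))
s=snap('wrist','w14'); g=s['frame'].max(2)
for r in range(0,90,6): print(r,' '.join('%3d'%v for v in g[r,220:344:4]))"
```

```text
clock: 24.78
eef_pos: [501.9, -34.2, 52.3]
tcp_rot: [-0.001, 0.756, -0.654, 0.0]
ft_force: [1.3, 0.1, -1.3]
grip_width: 10.8
at [501.9 -34.2  52.3] yaw -1.427 shift [-0.0002 -0.0423  0.0006] dist 0.0423 turn [-0.0014  0.0004 -0.0006]
[ 1.3  0.1 -1.3]
0 213  52  52  53  52  55  53  54  53  53  52  53  52  52  51  52  55  52  53  51  49  52  51  53  52  50  50 200 213 212 213
6  53  53  51  52  53  53  52  54  51  48 140 135 134 132 125 118 115 109  51  55  51  53  54  52  51  50  50  49 134 201 202
12  54  55  56  54  52  54  59  82 100 146 151 150 150 143 137 130 121 115 106  82 106  57  49  52  52  53  51  51  48 201 195
18  54  53  52  54  56  56  76 148 155 159 162 198 205 204 205 203 176 118 113 107 101 103  52  53  50  51  50  51  50  62 199
24  54  57  52  55  55  54  41 158 164 168 204 204 203 205 204 202 202 189 114 109 101  86  53  53  51  51  49  50  48  50 177
30  55  55  53  54  54  52 121 166 174 176 200 200 199 203 202 202 200 200 117 113 107  89  52  51  53  51  50  51  48  49  36
36  55  56  56  55  53  48 163 168 175 181 207 207 207 206 206 205 205 194 119 112 105 11
[... 353 characters left out ...]
7 138 131 117 111 102 207  98  53  51  52  49  51  48  48  51  45
60  59  60  56  56  56  54  93 206 205 151 154 152 150 144 140 132 126 117 104 201 200 119  51  52  50  51  49  50  51  48  31
66  59  58  54  58  56  57  42 112 112 116 142 168 125 133 130 111 158 162  95 108 112  50  53  52  50  51  50  50  50  47 230
72  60 189 189 124  54  55  56  45 116 113 119 126 126 198 191 133  93  92 113 112  46  51  52  50  50  48  49  48  49  41 218
78  61  74 216 184 113  58  56  56  54  37 116 112 116 197 191 133 112 114  41  54  53  54  50  50  48  49  50  49  46 184 215
84  61  62 121 220 173 104  55  57  56  55  53  54  72 197 190 132  51  52  54  54  53  49  51  49  49  49  49  48 189 219 219
```

```bash
python3 -m pendant '[{"x":0,"y":-0.006,"z":0.0004,"ax":0,"ay":0,"az":0,"jaw":0},{"x":0,"y":-0.006,"z":0,"ax":0,"ay":0,"az":0,"jaw":0},{"x":0,"y":-0.006,"z":0,"ax":0,"ay":0,"az":0,"jaw":0},{"x":0,"y":0,"z":0,"ax":0,"ay":0,"az":0,"jaw":0}]'; python3 -c "
from h import *
tocmd([591.2-47*.9895,-21-47*.1444,51.7],-1.426); print(env.get_obs()['ft_force'].round(1))"
```

```text
clock: 25.17
eef_pos: [519.5, -30.8, 51.4]
tcp_rot: [-0.0, 0.756, -0.654, -0.001]
ft_force: [-0.2, 1.4, -0.5]
grip_width: 11.1
at [519.5 -30.8  51.4] yaw -1.427 shift [ 0.0006 -0.0254 -0.0003] dist 0.0254 turn [ 0.0015  0.0018 -0.0007]
[-0.2  1.4 -0.5]
```

```bash
python3 -m pendant '[{"x":0,"y":-0.007,"z":0,"ax":0,"ay":0,"az":0,"jaw":0},{"x":0,"y":-0.007,"z":0,"ax":0,"ay":0,"az":0,"jaw":0},{"x":0,"y":-0.007,"z":0,"ax":0,"ay":0,"az":0,"jaw":0},{"x":0,"y":0,"z":0,"ax":0,"ay":0,"az":0,"jaw":0}]'; python3 -c "
from h import *
tocmd([591.2-47*.9895,-21-47*.1444,51.7],-1.426); print(env.get_obs()['ft_force'].round(1))"
```

```text
clock: 25.5
eef_pos: [540.8, -26.9, 50.7]
tcp_rot: [0.001, 0.756, -0.654, -0.003]
ft_force: [2.5, 1.3, -0.4]
grip_width: 11.2
at [540.8 -26.9  50.7] yaw -1.426 shift [ 0.0015 -0.0037 -0.0011] dist 0.0041 turn [ 0.0049  0.0029 -0.0002]
[ 2.5  1.3 -0.4]
```

```bash
python3 -m pendant '[{"x":0.0008,"y":-0.004,"z":-0.001,"ax":0.004,"ay":0.003,"az":0,"jaw":0},{"x":0,"y":-0.001,"z":0,"ax":0,"ay":0,"az":0,"jaw":0},{"x":0,"y":0,"z":0,"ax":0,"ay":0,"az":0,"jaw":0}]'; python3 -c "
from h import *
tocmd([591.2-47*.9895,-21-47*.1444,51.7],-1.426); print(env.get_obs()['ft_force'].round(1))
s=snap('wrist','w15'); T=tool(); print(proj(s,[[591.2,-21,54],[601,-19.6,54],[591.2-9.9,-22.4,54]]))"
```

```text
clock: 25.75
eef_pos: [548.9, -27.3, 52.1]
tcp_rot: [-0.001, 0.756, -0.654, 0.002]
ft_force: [0.3, 1.2, -0.8]
grip_width: 11.0
at [548.9 -27.3  52.1] yaw -1.426 shift [-0.0001  0.0043  0.0003] dist 0.0043 turn [-0.003  -0.0018 -0.    ]
[ 0.3  1.2 -0.8]
[[275.77376821 172.33832483]
 [275.86454414 146.61406679]
 [275.64962661 197.42873976]]
```

View pics/w15.png

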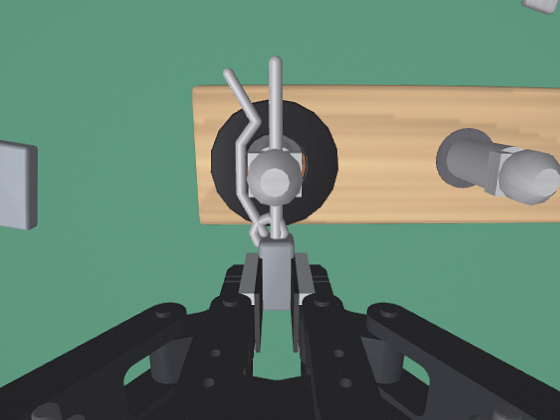

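```bash
python3 -m pendant '[{"x":0,"y":0.004,"z":0,"ax":0,"ay":0,"az":0,"jaw":0},{"x":0,"y":0,"z":0,"ax":0,"ay":0,"az":0,"jaw":0},{"x":0,"y":0,"z":0,"ax":0,"ay":0,"az":0,"jaw":0.5},{"x":0,"y":0,"z":0,"ax":0,"ay":0,"az":0,"jaw":0.5},{"x":0,"y":0,"z":0,"ax":0,"ay":0,"az":0,"jaw":0.5},{"x":0,"y":0,"z":-0.02,"ax":0,"ay":0,"az":0,"jaw":0.5},{"x":0,"y":0,"z":-0.03,"ax":0,"ay":0,"az":0,"jaw":0.5},{"x":0,"y":0,"z":-0.04,"ax":0,"ay":0,"az":0,"jaw":0.5},{"x":0,"y":0,"z":-0.02,"ax":0,"ay":0,"az":0,"jaw":0.5},{"x":0,"y":0,"z":0,"ax":0,"ay":0,"az":0,"jaw":0.5},{"x":0,"y":0,"z":0,"ax":0,"ay":0,"az":0,"jaw":0.5}]'; python3 -c "
from h import *
s=snap('wrist','w16'); tocmd([425,-120,160],-1.426)
print('clip line z54', ray(s,[[0,0]],54).round(0))"
```

```text
clock: 26.72
eef_pos: [541.6, -28.1, 165.5]
tcp_rot: [0.001, 0.756, -0.655, -0.0]
ft_force: [0.3, -0.1, 0.2]
grip_width: 42.8
at [541.7 -28.1 165.3] yaw -1.427 shift [0.0742 0.1286 0.0055] dist 0.1486 turn [ 0.0014 -0.0006 -0.001 ]
clip line z54 [[650. 168.  54.]]
```

```bash
python3 -m pendant '[{"x":0.014,"y":0.025,"z":0,"ax":0,"ay":0,"az":0,"jaw":0.5},{"x":0.02,"y":0.035,"z":0.002,"ax":0,"ay":0,"az":0,"jaw":0.5},{"x":0.02,"y":0.035,"z":0.002,"ax":0,"ay":0,"az":0,"jaw":0.5},{"x":0.016,"y":0.025,"z":0,"ax":0,"ay":0,"az":0,"jaw":0.5},{"x":0,"y":0,"z":0,"ax":0,"ay":0,"az":0,"jaw":0.5},{"x":0,"y":0,"z":0,"ax":0,"ay":0,"az":0,"jaw":0.5}]'
cat >> h.py <<'E'
def clips(s,maxrow=250):
    hsv=cv2.cvtColor(s["frame"],cv2.COLOR_RGB2HSV); m=((hsv[:,:,1]<50)&(hsv[:,:,2]>85)).astype(np.uint8)*255; m[maxrow:]=0
    for c in cv2.findContours(m,cv2.RETR_EXTERNAL,cv2.CHAIN_APPROX_NONE)[0]:
        a=cv2.contourArea(c); x,y,w,h=cv2.boundingRect(c)
        if not 300<a<6000 or x==0 or x+w==560 or y==0: continue
        M=np.zeros_like(m); cv2.drawContours(M,[c],-1,255,-1); B=cv2.morphologyEx(M&m,cv2.MORPH_OPEN,np.ones((11,11)))
        b=np.argwhere(B)[:,::-1].mean(0); P=ray(s,c.reshape(-1,2),7)[:,:2]; bw=ray(s,[b],10)[0,:2]
        k=np.argsort(-np.linalg.norm(P-bw,axis=1))[:4]; t=P[k].mean(0); d=(t-bw)/np.linalg.norm(t-bw); o=t-78*d
        print("px block",b.round(),"tip",c.reshape(-1,2)[k].mean(0).round(),"area",a,"world block",bw.round(1),"tip",t.round(1),"L",np.linalg.norm(t-bw).round(1),"ang",np.arctan2(d[1],d[0]).round(3),"origin",o.round(1)); tocmd([*(o-5*d),40],np.arctan2(d[1],d[0])-np.pi/2)
E
python3 -c "
from h import *
tocmd([425,-120,160],-1.426); s=snap('wrist','w17'); clips(s)"
```

```text
clock: 27.27
eef_pos: [425.7, -114.7, 153.3]
tcp_rot: [0.002, 0.757, -0.653, -0.005]
ft_force: [0.3, 0.5, -0.5]
grip_width: 42.5
at [ 425.7 -114.7  153.3] yaw -1.424 shift [ 0.0051  0.0015 -0.0067] dist 0.0086 turn [0.0094 0.0053 0.0022]
px block [421. 223.] tip [473. 131.] area 1714.5 world block [ 416.5 -234.8] tip [ 495.1 -258.4] L 82.1 ang -0.292 origin [ 420.4 -236. ]
at [ 425.5 -114.3  153.1] yaw -1.423 shift [0.1181 0.0263 0.1127] dist 0.1653 turn [0.0116 0.0033 0.4395]
px block [271. 206.] tip [284.  99.] area 1564.0 world block [ 413.2 -111.7] tip [ 496.3 -109.8] L 83.1 ang 0.023 origin [ 418.3 -111.6]
at [ 425.5 -114.3  153.1] yaw -1.423 shift [-0.0037  0.0105  0.1132] dist 0.1138 turn [0.0109 0.005  0.1245]
```

```bash
cat >> h.py <<'E'
def leg(s,x0,x1,r0,r1):
    "straight leg = right-most light run per row; its line on z=7"
    hsv=cv2.cvtColor(s["frame"],cv2.COLOR_RGB2HSV); m=(hsv[:,:,1]<50)&(hsv[:,:,2]>85); pts=[]
    for r in range(r0,r1,3):
        x=np.where(m[r,x0:x1])[0]+x0
        if len(x)==0: continue
        e=x[-1]; i=e
        while m[r,i]: i-=1
        pts.append(((e+i+1)/2,r))
    P=ray(s,pts,7)[:,:2]; vx,vy,cx,cy=cv2.fitLine(P.astype(np.float32),cv2.DIST_HUBER,0,.01,.01).ravel()
    if vx<0: vx,vy=-vx,-vy
    print("leg ang",np.arctan2(vy,vx).round(4),"thru",cx.round(1),cy.round(1),pts[0],pts[-1]); return np.array([cx,cy]),np.array([vx,vy])
E
python3 -c "
from h import *
s=snap('wrist'); c,d=leg(s,250,310,104,180); o=c+d*(420.0-c[0])/d[0]; print(o); a=np.arctan2(d[1],d[0]); tocmd([*(o-5*d),60],a-np.pi/2)"
```

```text
leg ang 0.0255 thru 471.3 -110.1 (np.float64(284.0), 104) (np.float64(275.5), 179)
[ 420.      -111.40155]
at [ 426.7 -114.1  153.5] yaw -1.422 shift [-0.0038  0.0104  0.0936] dist 0.0943 turn [0.0094 0.0046 0.123 ]
```

```bash
python3 -m pendant '[{"x":-0.002,"y":0.006,"z":0.02,"ax":0.009,"ay":0.005,"az":0.06,"jaw":0.5},{"x":-0.001,"y":0.004,"z":0.025,"ax":0,"ay":0,"az":0.06,"jaw":0.5},{"x":0,"y":0.003,"z":0.025,"ax":0,"ay":0,"az":0,"jaw":0.5},{"x":0,"y":0.003,"z":0.015,"ax":0,"ay":0,"az":0,"jaw":0.5},{"x":0,"y":0,"z":0,"ax":0,"ay":0,"az":0,"jaw":0.5},{"x":0,"y":0,"z":0,"ax":0,"ay":0,"az":0,"jaw":0.5}]'; python3 -c "
from h import *
tocmd([417,-111.5,20],-1.545)
s=snap('wrist'); leg(s,250,310,80,180)"
```

```text
clock: 27.87
eef_pos: [418.5, -110.7, 65.1]
tcp_rot: [-0.002, 0.717, -0.697, 0.003]
ft_force: [0.5, 0.5, 0.7]
grip_width: 42.7
at [ 418.5 -110.7   65.1] yaw -1.542 shift [0.0007 0.0019 0.0451] dist 0.0451 turn [-0.0074 -0.002   0.0026]
leg ang 0.0226 thru 475.0 -109.9 (np.float64(277.5), 86) (np.float64(277.0), 179)
```

```bash
python3 -m pendant '[{"x":0.0005,"y":0.002,"z":0.012,"ax":-0.007,"ay":-0.002,"az":0.002,"jaw":0.5},{"x":0,"y":0,"z":0.014,"ax":0,"ay":0,"az":0,"jaw":0.5},{"x":0,"y":0,"z":0.012,"ax":0,"ay":0,"az":0,"jaw":0.5},{"x":0,"y":0,"z":0,"ax":0,"ay":0,"az":0,"jaw":0.5},{"x":0,"y":0,"z":0,"ax":0,"ay":0,"az":0,"jaw":0.5}]'; python3 -c "
from h import *
tocmd([417,-111.3,4.5],-1.547)"
```

```text
clock: 28.33
eef_pos: [424.8, -112.4, 30.8]
tcp_rot: [-0.002, 0.718, -0.696, 0.006]
ft_force: [-0.3, 0.4, -0.1]
grip_width: 42.8
at [ 424.8 -112.4   30.8] yaw -1.541 shift [-0.0015  0.0081  0.0262] dist 0.0275 turn [-0.0113 -0.0047  0.0063]
```

```bash
python3 -m pendant '[{"x":-0.0015,"y":0.007,"z":0.008,"ax":-0.011,"ay":-0.004,"az":0.006,"jaw":0.5},{"x":0,"y":0.001,"z":0.008,"ax":0,"ay":0,"az":0,"jaw":0.5},{"x":0,"y":0,"z":0.006,"ax":0,"ay":0,"az":0,"jaw":0.5},{"x":0,"y":0,"z":0.001,"ax":0,"ay":0,"az":0,"jaw":0.5},{"x":0,"y":0,"z":0,"ax":0,"ay":0,"az":0,"jaw":0.5}]'; python3 -c "
from h import *
tocmd([417,-111.3,4.5],-1.547)
s=snap('wrist'); leg(s,250,310,80,180)"
```

```text
clock: 28.75
eef_pos: [419.3, -112.0, 8.6]
tcp_rot: [-0.001, 0.716, -0.698, 0.003]
ft_force: [0.8, 0.7, -0.2]
grip_width: 42.7
at [ 419.3 -112.     8.6] yaw -1.547 shift [-0.0008  0.0023  0.0041] dist 0.0047 turn [-0.005  -0.003   0.0004]
leg ang 0.0237 thru 479.8 -109.7 (np.float64(274.0), 80) (np.float64(274.5), 179)
```

```bash
python3 -m pendant '[{"x":-0.0008,"y":0.002,"z":0.003,"ax":-0.005,"ay":-0.003,"az":0,"jaw":0.5},{"x":0,"y":0,"z":0.001,"ax":0,"ay":0,"az":0,"jaw":0.5},{"x":0,"y":0,"z":0,"ax":0,"ay":0,"az":0,"jaw":0.2},{"x":0,"y":0,"z":0,"ax":0,"ay":0,"az":0,"jaw":0},{"x":0,"y":0,"z":0,"ax":0,"ay":0,"az":0,"jaw":0},{"x":0,"y":0,"z":0,"ax":0,"ay":0,"az":0,"jaw":0},{"x":0,"y":0,"z":0,"ax":0,"ay":0,"az":0,"jaw":0}]' 90; python3 -c "
from h import *
tocmd([417,-111.3,60],-1.547)"; python3 -m pendant '[{"x":0,"y":0,"z":-0.01,"ax":0,"ay":0,"az":0,"jaw":0},{"x":0,"y":0,"z":-0.025,"ax":0,"ay":0,"az":0,"jaw":0},{"x":0,"y":0,"z":-0.03,"ax":0,"ay":0,"az":0,"jaw":0},{"x":0,"y":0,"z":-0.03,"ax":0,"ay":0,"az":0,"jaw":0},{"x":0,"y":0,"z":-0.015,"ax":0,"ay":0,"az":0,"jaw":0},{"x":0,"y":0,"z":0,"ax":0,"ay":0,"az":0,"jaw":0},{"x":0,"y":0,"z":0,"ax":0,"ay":0,"az":0,"jaw":0}]'; python3 -c "
from h import *
tocmd([500,-226,110],-1.426)
s=snap('wrist','w18')
f=cv2.cvtColor(s['frame'],cv2.COLOR_RGB2HSV); m=(f[:,:,1]<50)&(f[:,:,2]>85)
for r in (50,54,58,62,70,100,140,180,210): 
    x=np.where(m[r,200:330])[0]+200; print(r,x.tolist()[-12:])"
```

```text
clock: 29.38
eef_pos: [417.4, -111.4, 5.2]
tcp_rot: [-0.0, 0.716, -0.699, 0.0]
ft_force: [-0.8, 0.0, -0.6]
grip_width: 10.7
at [ 417.4 -111.4    5.2] yaw -1.547 shift [-0.0001  0.0004 -0.0548] dist 0.0548 turn [-0.0003 -0.0001  0.0002]
clock: 29.97
eef_pos: [416.1, -110.9, 118.9]
tcp_rot: [0.001, 0.716, -0.699, -0.002]
ft_force: [0.2, 0.3, -0.8]
grip_width: 11.5
at [ 416.1 -110.9  118.9] yaw -1.547 shift [ 0.1171 -0.0811  0.0085] dist 0.1427 turn [ 0.0028  0.0016 -0.1209]
50 []
54 []
58 []
62 []
70 []
100 [271, 272, 273, 274, 275, 276, 277, 278, 279, 280, 281, 282]
140 [271, 272, 273, 274, 275, 276, 277, 278, 279, 280, 281, 282]
180 [271, 272, 273, 274, 275, 276, 277, 278, 279, 280, 281, 282]
210 [271, 272, 273, 274, 275, 276, 277, 278, 279, 280, 281, 282]
```

```bash
python3 -m pendant '[{"x":0.02,"y":-0.014,"z":0,"ax":0,"ay":0,"az":-0.06,"jaw":0},{"x":0.035,"y":-0.022,"z":0,"ax":0,"ay":0,"az":-0.06,"jaw":0},{"x":0.035,"y":-0.018,"z":0,"ax":0,"ay":0,"az":0,"jaw":0},{"x":0.02,"y":-0.01,"z":0,"ax":0,"ay":0,"az":0,"jaw":0},{"x":0,"y":0,"z":0,"ax":0,"ay":0,"az":0,"jaw":0},{"x":0,"y":0,"z":0,"ax":0,"ay":0,"az":0,"jaw":0}]'; python3 -c "
from h import *
tocmd([513.6,-223.7,52.2],-1.426)
s=snap('wrist','w19')
f=cv2.cvtColor(s['frame'],cv2.COLOR_RGB2HSV); m=(f[:,:,1]<50)&(f[:,:,2]>85)
print('tip row',np.where(m[60:120,273:280].mean(1)>.5)[0][0]+60)
print(proj(s,[[617.5,-208.5,72],[617.5,-208.5,54]]))
g=s['frame'].max(2)
for r in range(0,100,8): print(r,' '.join('%3d'%v for v in g[r,200:360:5]))"
```

```text
clock: 30.52
eef_pos: [487.2, -214.2, 108.0]
tcp_rot: [0.002, 0.759, -0.651, -0.01]
ft_force: [-0.1, -0.1, -0.9]
grip_width: 11.1
at [ 487.2 -214.2  108. ] yaw -1.419 shift [ 0.014  -0.0255  0.0553] dist 0.0625 turn [0.0156 0.0117 0.007 ]
tip row 71
[[310.23069265 -44.09450043]
 [307.34379419 -30.41252117]]
0 216 215 214 214 214 212 212 211 211 210 208  75  57  54  52  54  53 101 130 127 114 105  97  90 107 107  52  52  52  50  51  41
8 203 203 203 202 202 200 199 200 198 197 198 200  55  56  56  51  53  53  47 113 109 111 111 115  44  51  53  51  50  50  48 214
16 206 205 206 205 203 203 203 203 203 200 200 199  74  55  56  53  56  53  52  54  52  54  52  50  53  51  50  52  49  49 209 210
24 212 212 212 212 210 211 210 210 208 209 206 207 206  69  76  54  54  53  53  53  53  53  51  52  49  50  50  51  42 217 217 216
32 206 206 207 206 205 205 202 204 203 204 203 203 203 203 140  56  60  54  52  52  53  49  54  51  52  48  43 127 203 203 207 207
40 205 204 205 205 205 204 204 203 203 204 202 202 201 201 203 201 181  56  53  50  40  41  43  46  46 160 201 199 201 201 199 201
48 213 
[... 209 characters left out ...]
4 155 154 156 154 154 153 152 150 147 146 143
64 152 151 151 152 151 151 152 150 150 151 151 151 152 151 151 152 152 150 150 151 150 152 151 151 151 151 151 151 152 151 150 151
72 153 152 151 150 151 153 152 151 151 152 151 150 152 151 151 156 113 151 151 151 151 150 151 150 151 152 152 151 151 152 151 152
80 151 151 153 151 150 152 151 151 151 152 152 151 152 151 175 218 143 152 152 151 152 151 153 153 152 151 152 151 151 151 153 150
88 151 152 151 151 151 188 189  99 152 151 152 151 152 153 172 218 144 153 152 151 152 151 151 152 151 151 151 151 151 151 150 152
96 151 151 151 152 151 151 188 184  99 152 152 151 152 153 173 218 143 151 151 151 151 152 150 154 152 152 151 152 151 152 152 150
```

```bash
python3 -m pendant '[{"x":0.007,"y":-0.006,"z":0.015,"ax":0.015,"ay":0.011,"az":0.007,"jaw":0},{"x":0.007,"y":-0.007,"z":0.02,"ax":0,"ay":0,"az":0,"jaw":0},{"x":0,"y":0,"z":0.015,"ax":0,"ay":0,"az":0,"jaw":0},{"x":0,"y":0,"z":0,"ax":0,"ay":0,"az":0,"jaw":0},{"x":0,"y":0,"z":0,"ax":0,"ay":0,"az":0,"jaw":0}]'; python3 -c "
from h import *
tocmd([513.6,-223.7,52.2],-1.426)
s=snap('wrist'); T=tool(); print(totool(ray(s,[[275.5,57],[275.5,71]],T[2,3]+2)).round(1))"
```

```text
clock: 30.98
eef_pos: [495.8, -219.4, 52.9]
tcp_rot: [0.001, 0.757, -0.653, -0.005]
ft_force: [-0.4, -0.0, -0.2]
grip_width: 10.8
at [ 495.8 -219.4   52.9] yaw -1.424 shift [ 0.0068 -0.017   0.0005] dist 0.0184 turn [0.0078 0.0074 0.0016]
[[  0.2 -85.2  -2.7]
 [  0.2 -80.4  -2.7]]
```

```bash
python3 -m pendant '[{"x":0.0035,"y":-0.01,"z":0,"ax":0.007,"ay":0.007,"az":0.002,"jaw":0},{"x":0.0033,"y":-0.011,"z":0,"ax":0,"ay":0,"az":0,"jaw":0},{"x":0,"y":0,"z":0,"ax":0,"ay":0,"az":0,"jaw":0},{"x":0,"y":0,"z":0,"ax":0,"ay":0,"az":0,"jaw":0}]'; python3 -c "
from h import *
tocmd([617.5-95*.9895,-208.5-95*.1444,52.2],-1.426)
s=snap('wrist','w20'); print(proj(s,[[617.5,-208.5,72],[617.5,-208.5,54]]))
g=s['frame'].max(2)
for r in range(0,80,4): print(r,' '.join('%3d'%v for v in g[r,220:344:4]))"
```

```text
clock: 31.37
eef_pos: [519.5, -222.0, 55.4]
tcp_rot: [-0.0, 0.757, -0.654, 0.001]
ft_force: [-0.7, -0.6, -1.0]
grip_width: 10.9
at [ 519.5 -222.    55.4] yaw -1.426 shift [ 0.0008 -0.0039  0.0032] dist 0.0051 turn [-0.0011 -0.0009  0.0005]
[[279.13068872   3.84099022]
 [278.68812372  16.74346615]]
0  53  54  54  52  52  54  54  46 166 173 179 187 205 204 205 204 204 205 203 123 116 107 102  50  52  50  53  51  50  49  47
4  54  53  52  54  54  53  53  47 166 171 176 183 205 205 205 203 204 203 204 123 111 106 102  51  49  52  51  49  50  49  49
8  53  54  53  54  54  54  54  55 163 169 176 180 184 203 202 202 202 202 135 126 113 105  95  53  52  52  53  50  50  49  49
12  53  54  56  54  53  56  54  46 166 162 171 174 176 182 200 206 194 150 132 121 111  99 134  52  54  53  50  51  50  47  50
16  52  52  54  53  55  53  53  32 199 164 166 165 164 164 159 156 145 138 126 117 109 100 192  68  52  53  49  51  48  51  50
20  56  56  55  55  53  53  54 104 208 158 157 160 163 160 157 155 144 137 126 114 106  92 179  64  53  51  53  48  51  50  50
24  56  57  53  55  54  55  49 108 207 151
[... 1035 characters left out ...]
1 108 111 111 111 113  92  51  52  53  50  51  51  52  47  47  39
60  66  59  62  59  57  58  55  55  55  54  44 105 113 110 110 109 112 110 112  52  47  53  49  51  52  50  50  50  46  47 223
64 145  63  59  59  59  57  57  58  55  54  52  52  41  70  98 102  87  55  48  54  54  52  51  52  52  47  48  50  48  41 211
68 206  72  61  60  58  59  55  56  56  56  55  56  54  55  55  51  55  54  52  52  52  54  50  51  51  50  50  49  49 177 214
72 205 199  69  60  59  59  57  56  57  56  56  56  54 132 154  96  52  54  52  51  54  50  52  51  50  50  47  47  36 217 216
76 207 206 177  65  60  57  59  57  56  56  55  54  49 187 192 141  52  52  50  53  51  52  49  49  50  48  49  36 217 216 217
```

```bash
python3 -m pendant '[{"x":0.0012,"y":0,"z":0.003,"ax":-0.001,"ay":-0.001,"az":0,"jaw":0},{"x":0,"y":0,"z":0,"ax":0,"ay":0,"az":0,"jaw":0},{"x":0,"y":0,"z":0,"ax":0,"ay":0,"az":0,"jaw":0}]'; python3 -c "
from h import *
tocmd([617.5-83*.9895,-208.5-83*.1444,52.2],-1.426)
s=snap('wrist','w20'); g=s['frame'].max(2)
for r in range(20,80,4): print(r,' '.join('%3d'%v for v in g[r,240:320:2]))"
```

```text
clock: 31.67
eef_pos: [520.8, -223.9, 53.2]
tcp_rot: [-0.0, 0.757, -0.654, 0.001]
ft_force: [0.4, 0.8, -0.7]
grip_width: 10.8
at [ 520.8 -223.9   53.2] yaw -1.425 shift [-0.0012 -0.0149  0.001 ] dist 0.015 turn [-0.0022 -0.0015  0.0007]
20  45  40 169 183 157 161 162 167 166 167 166 165 163 160 158 155 151 151 144 142 137 136 133 128 122 117 113 108 102  96 155 186 168  66  63  53  51  51  50  52
24  37 100 168 209 148 156 159 158 158 158 157 157 156 152 154 150 151 149 140 138 133 130 125 121 116 112 109 106 100  88 208 185 160 105  64  53  53  53  51  52
28  43 109 146 209 207 176 147 156 156 158 157 155 153 150 151 148 146 143 137 136 133 130 126 122 117 112 110  94 153 204 202 185 156 169  50  57  52  49  52  53
32  37 111 148 209 206 206 206 179 143 153 151 149 145 144 144 140 141 137 132 132 126 123 122 118 116 102 139 209 204 203 204 163 142 163  54  55  51  52  52  51
36  29 110  91 120 120 117 118 118 119 116 132 130 132 132 135 138 137 134 130 125 115 108 103 101  99 120 117 119 118 117 109 109 129 143  53  55  52  51  52  50
40  37 108  39 115 113 113 110 133 130 129 182 2
[... 881 characters left out ...]
  42  53  54  51  51  49  52  54  50  52  50  52
64  56  58  54  59  57  55  55  55  48  36  83 118 113 112 112 112 110 108 110 111 115 115 113 102  51  44  50  52  50  53  52  53  54  54  51  51  49  52  50  49
68  57  57  58  54  56  59  58  55  57  56  54  53  49  46  44  40  44  55  38  44  45  49  49  50  53  52  52  55  52  54  54  50  52  51  51  52  51  51  49  48
72  58  59  57  57  56  56  55  56  57  55  56  54  54  56  53  55 133 159 155 138  99  51  54  54  52  54  51  54  52  51  52  51  50  53  49  47  47  49  47  47
76  60  58  57  57  56  56  57  56  56  56  55  55  54  55  50 164 186 203 192 169 141 105  53  55  53  52  53  53  52  52  52  53  48  50  51  49  49  49  51  48
```

```bash
python3 -m pendant '[{"x":-0.0006,"y":-0.003,"z":0.0009,"ax":-0.002,"ay":-0.001,"az":0,"jaw":0},{"x":0,"y":-0.004,"z":0,"ax":0,"ay":0,"az":0,"jaw":0},{"x":0,"y":-0.004,"z":0,"ax":0,"ay":0,"az":0,"jaw":0},{"x":0,"y":-0.003,"z":0,"ax":0,"ay":0,"az":0,"jaw":0},{"x":0,"y":0,"z":0,"ax":0,"ay":0,"az":0,"jaw":0}]'; python3 -c "
from h import *
tocmd([617.5-60*.9895,-208.5-60*.1444,52.2],-1.426); print(env.get_obs()['ft_force'].round(1))
s=snap('wrist','w20'); g=s['frame'].max(2)
for r in range(40,104,5): print(r,' '.join('%3d'%v for v in g[r,240:320:2]))"
```

```text
clock: 32.13
eef_pos: [535.3, -221.0, 52.0]
tcp_rot: [0.0, 0.756, -0.654, -0.0]
ft_force: [-0.5, 0.6, -0.3]
grip_width: 10.9
at [ 535.3 -221.    52. ] yaw -1.426 shift [-0.0005 -0.0231 -0.0002] dist 0.0231 turn [ 0.0006  0.0001 -0.0002]
[-0.5  0.6 -0.3]
40  55  55  52 214 157 160 163 163 167 172 172 205 210 207 206 208 207 207 207 206 206 205 207 207 178 120 119 114 112 107 105  98 158  50  53  52  53  51  52  52
45  57  57  55 133 168 169 171 171 174 175 197 206 206 205 204 203 205 205 204 204 205 204 204 203 206 173 119 116 113 112 108 106  88  52  54  51  53  52  52  51
50  55  54  47 169 170 174 180 181 182 183 206 205 205 205 204 205 204 204 204 203 205 203 204 204 203 200 118 119 118 114 111 105 102  66  53  52  52  53  52  52
55  56  56  29 171 170 172 174 178 183 185 190 210 209 209 210 208 209 210 208 209 207 207 207 207 211 139 124 119 113 110 108 105 111  49  69  55  53  51  51  52
60  55  48  51 149 163 167 172 177 180 183 183 184 206 207 207 206 207 205 206 206 205 206 206 190 131 130 127 120 112 108 103  97 150 150  67  61  53  55  51  52
65  50  27 111 130 170 167 169 
[... 573 characters left out ...]
133 134 134 136  96 152  48  54  54  52  50  52
85  56  57  47  73  59 119 116 113 117 117 113 118 130 127 138 173 190 209 201 172 148 110 107  90 104 113 114 113 110 111 112  95 109  46  55  53  51  50  51  51
90  58  58  57  48  39 114 152 114 116 116 116 115 115 114 111 174 193 219 205 173 144 111 114 113 112 112 113 113 111 127 153 102  51  52  53  52  52  53  49  51
95  75  56  57  58  57  51  32  76 209 120 113 115 113 112 112 174 193 219 204 173 146 112 114 111 112 112 127 226 145  49  51  53  52  52  51  49  51  51  51  48
100 144 102  58  57  56  57  55  56  49  36  28 167 202 203 198 172 192 220 206 173 147 112 208 204 211  97  31  48  51  54  51  53  51  52  51  51  50  51  51  49
```

```bash
python3 -m pendant '[{"x":0,"y":-0.006,"z":0,"ax":0,"ay":0,"az":0,"jaw":0},{"x":0,"y":-0.006,"z":0,"ax":0,"ay":0,"az":0,"jaw":0},{"x":0,"y":-0.006,"z":0,"ax":0,"ay":0,"az":0,"jaw":0},{"x":0,"y":0,"z":0,"ax":0,"ay":0,"az":0,"jaw":0}]'; python3 -c "
from h import *
tocmd([617.5-41*.9895,-208.5-41*.1444,52.2],-1.426); print(env.get_obs()['ft_force'].round(1))"
```

```text
clock: 32.52
eef_pos: [553.1, -217.2, 51.4]
tcp_rot: [0.001, 0.756, -0.654, -0.002]
ft_force: [-0.2, -0.1, -0.2]
grip_width: 11.1
at [ 553.1 -217.2   51.4] yaw -1.426 shift [ 0.0007 -0.024  -0.0008] dist 0.024 turn [ 0.0034  0.0024 -0.0001]
[-0.2 -0.1 -0.2]
```

```bash
python3 -m pendant '[{"x":0.0004,"y":-0.007,"z":-0.0005,"ax":0.003,"ay":0.002,"az":0,"jaw":0},{"x":0,"y":-0.007,"z":0,"ax":0,"ay":0,"az":0,"jaw":0},{"x":0,"y":-0.007,"z":0,"ax":0,"ay":0,"az":0,"jaw":0},{"x":0,"y":-0.002,"z":0,"ax":0,"ay":0,"az":0,"jaw":0},{"x":0,"y":0,"z":0,"ax":0,"ay":0,"az":0,"jaw":0}]'; python3 -c "
from h import *
tocmd([617.5-41*.9895,-208.5-41*.1444,52.2],-1.426); print(env.get_obs()['ft_force'].round(1))
s=snap('wrist','w21'); g=s['frame'].max(2)
for r in range(40,250,10): print(r,' '.join('%3d'%v for v in g[r,216:316:3]))"
```

```text
clock: 32.93
eef_pos: [578.3, -213.8, 51.5]
tcp_rot: [0.0, 0.757, -0.654, -0.0]
ft_force: [0.4, -1.4, -0.7]
grip_width: 11.3
at [ 578.3 -213.8   51.5] yaw -1.426 shift [ 0.0004  0.0015 -0.0007] dist 0.0017 turn [0.001  0.0001 0.0005]
[ 0.4 -1.4 -0.7]
40 153 155 153 153 155 154 154 153 154 152 154 154 154 153 154 154 153 152 154 152 152 154 155 152 154 153 153 154 154 153 153 153 155 154
50 153 153 153 153 153 153 155 153 154 154 154 154 155 155 153 154 155 154 154 154 154 154 152 154 154 154 154 155 154 154 154 155 155 154
60 153 154 153 154 153 155 154 155 152 154 155 154 155 153 154 153 154 154 154 153 154 154 154 153 155 153 155 153 154 154 155 154 153 154
70 154 154 154 153 155 154 154 154 154 152 154 154 154 153 154 153 154 155 155 152 141 150 154 154 154 152 155 155 153 154 155 154 154 154
80 154 154 153 155 154 155 154 154 153 154 156 153 154 154 153 154 155 154 174 209 207 162 112 153 156 152 153 155 154 154 153 155 153 153
90 181 180 180 178 219 198 146 146 181 178 179 179 179 179 179 178 178 177 174 209 206 162 113 179 177 177 177 177 176 176 176 175 176 174
100 196 196 195
[... 1384 characters left out ...]

200 210 211  63  63  62  61  58 155 220 168 104  54 220 213 164 167 170 174 182 193 203 202 189 162 138 126 118 108 170 186  46  49  47  46
210 203 202 202 186  58  61  57  54 197 218 164 111  51  51  54  53  51  49 122 192 169 145 107  44  46  49  49  48  48  48  47  45  48  46
220 215 215 214 214 214 214 214  48  55  49 196 208 159 105  51  53  49  52 114 202 201 158  99  50  49  48  47  46  48  45  43  46  44  45
230 155 154 154 156 155 154 155 156 155 155 156 143 196 200 155 169 187 211 189 203 203 159 103  43  49  48  45  46  46  49 147 157 154 156
240 154 156 155 155 155 154 154 155 155 154 155 151 186 219 173 193 152 109 154 201 202 159 188 142 144 155 155 155 155 156 154 155 155 154
```

```bash
python3 -m pendant '[{"x":0,"y":0.0035,"z":0,"ax":0,"ay":0,"az":0,"jaw":0},{"x":0,"y":0,"z":0,"ax":0,"ay":0,"az":0,"jaw":0},{"x":0,"y":0,"z":0,"ax":0,"ay":0,"az":0,"jaw":0.5},{"x":0,"y":0,"z":0,"ax":0,"ay":0,"az":0,"jaw":0.5},{"x":0,"y":0,"z":0,"ax":0,"ay":0,"az":0,"jaw":0.5},{"x":0,"y":0,"z":-0.02,"ax":0,"ay":0,"az":0,"jaw":0.5},{"x":0,"y":0,"z":-0.03,"ax":0,"ay":0,"az":0,"jaw":0.5},{"x":0,"y":0,"z":-0.04,"ax":0,"ay":0,"az":0,"jaw":0.5},{"x":0,"y":0,"z":-0.04,"ax":0,"ay":0,"az":0,"jaw":0.5},{"x":0,"y":0.02,"z":-0.02,"ax":0,"ay":0,"az":0,"jaw":0.5},{"x":-0.03,"y":0.04,"z":0,"ax":0,"ay":0,"az":0,"jaw":0.5},{"x":-0.03,"y":0.04,"z":0,"ax":0,"ay":0,"az":0,"jaw":0.5},{"x":-0.02,"y":0.02,"z":0,"ax":0,"ay":0,"az":0,"jaw":0.5},{"x":0,"y":0,"z":0,"ax":0,"ay":0,"az":0,"jaw":0.5},{"x":0,"y":0,"z":0,"ax":0,"ay":0,"az":0,"jaw":0.5}]'; python3 -c "
from h import *
w=snap('wrist')['frame'][:230,:,::-1]; t=snap('top')['frame'][165:245,105:375,::-1]; sd=snap('side')['frame'][110:290,215:350,::-1]
a=cv2.resize(w,(500,205)); b=cv2.resize(t,(800,237),interpolation=2); c=cv2.resize(sd,(262,350),interpolation=2)
C=np.zeros((600,800,3),np.uint8); C[:237]=b; C[240:445,:500]=a; C[240:590,510:772]=c; cv2.imwrite('pics/final.png',C); tocmd([500,-100,160],-1.426)"
```

```text
clock: 34.23
eef_pos: [443.8, -155.2, 209.2]
tcp_rot: [0.0, 0.756, -0.655, 0.003]
ft_force: [0.5, -0.5, 0.3]
grip_width: 43.1
at [ 445.6 -156.2  208.8] yaw -1.429 shift [-0.0482 -0.0616  0.0488] dist 0.0922 turn [-0.0035 -0.0046 -0.0026]
```

View pics/final.png

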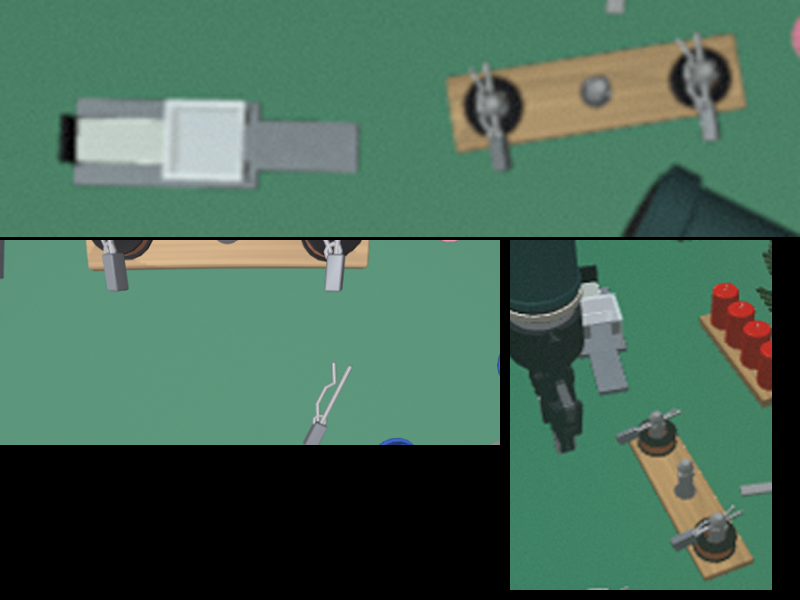

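```bash
python3 -c "
from workcell import env
print(env.hand_in()); print(env.get_obs()['clock'])"
```

```text
the job is handed in; nothing more can be done
None
the job is handed in; nothing more can be done
```

The job is handed in, at about 34 s on the robot's clock. Both reels in the scene are on the stand and locked with clips.

**What I did**
- **Loose reel (reel3):** placed on hole3's or hole1's spindle, the end one at world y ≈ -208 mm.
- **Ejector:** pressed once to its stop, with the force rising to about 22 N, and it sprang back. That pushed out reel1, which I seated on the other end spindle, at y ≈ -21 mm.
- **Clips:** one R-clip pushed through each of those two spindles from the robot's side and released.
- **Not used:** the middle spindle, the third clip and all the bystanders were left alone.

**Last checks**
- **Dispenser:** the final top view shows the tower empty, so I took reel2 as absent. I did not press a second time to confirm. The slide looks back at rest.
- **Reels:** both look flat on the stand in the side view.
- **Clip position:** measured from the top view, the spindle axes sit about 40 mm along each clip, inside the 36 to 47 mm home range. These come from a low-resolution picture, so allow 2 to 3 mm.
- **Snap:** the wrist views after insertion show both bent legs' necks beyond their spindles. I saw no clear 5 to 15 N force peak, because I only read the force between moves.
- **Droop:** both clip blocks may hang down slightly in the side view. I did not measure this.

No check failed. The hand-in reported no verdict.

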